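Load the slide carrier and lock its telescoping stop on the row

TASK

Make up the slide carrier for the scanner: squeeze the stop's release, draw its telescoping tube out and let the button pop up through the last hole, then stand every slide magazine from the bench on the bed, side by side from the fixed end stop, right way up, with all the pull tabs towards the open front and the backs flush against the fence. Then squeeze the release again, close the stop up on the row and let the button pop up through the hole that leaves the row no room to shift. Leave the other things on the bench where they are.

Things in the scene. Friction and masses are not known exactly. Their poses are not given: they have to be found in the camera images.
- carrier: Slide carrier, a fixed fixture, 143 x 350 mm. Frame on the bench top, z up; x points to its back, x = 0 at the front face of the back fence; y runs along the row, y = 0 at the inner face of the fixed end stop: a row starts there and grows to +y. Bed at z = 12 mm, from x = -91 mm (open front, no lip) to the fence, y = 0 to 246 mm. Fence and both stops top out at z = 34 mm.
- carrier_corner (a point): Corner of the bed where fence and fixed stop meet (carrier x = 0, y = 0, z = 12 mm). Behind the fence lies the fixed outer tube: square, 26 mm wide, middle at carrier x = 30 mm, top at z = 38 mm, y = -85 to 90 mm, with four 14 mm holes in its top at y = -38, 0, 38 and 70 mm. The stop's inner tube telescopes in it.
- stop (a joint): Travel of the sliding stop in m, 0 to 0.138, growing to carrier +y. Clear gap between the stops = 94 mm + this. Button meets holes at 0.023 (gap 117 mm: three magazines and 3 mm), 0.061 (155: four), 0.099 (193: five) and 0.131 (225: last hole, for loading), 1.5 mm play either way. Slides at about 3 N, locked both ways when the button is up. Starts between two holes, 0.030 to 0.053.
- button (a joint): Height of the sprung domed button in m: 0.0085 = popped up through a hole, standing 4 mm above the tube; about 0 = held under the tube wall between holes; -0.001 = pulled right down by the release. It pops up by itself, with a few newtons, when a hole comes over it: with the release let go, pushing the stop along makes it pop into the next hole it meets.
- button_top (a point): Top of the button (brass dome, 12 mm wide) that rides in the inner tube, 155 mm to carrier -y of the stop face; 42 mm above the bench when up.
- release (a joint): Travel of the release plate in m: 0 = sprung out, 0.010 = squeezed right in (to carrier -y) towards the handle's fixed plate. A cam on it draws the button down as far as it is squeezed; let go, it springs out and sets the button free. Takes 1 N at first, about 8 N right in. Squeezed right in between two fingers it keeps the button down, so the stop slides past the holes.
- stop_grip (a point): Middle of the stop's pinch handle as it is when squeezed, 76 mm above the bench, moves with the stop; axes as the carrier's. Two black upright plates, 32 mm wide in x, tops 90 mm above the bench. Outer faces along y from here: fixed plate -12 mm, release plate +22 mm when out, +12 mm squeezed right in. Pinched off centre it pulls the stop sideways and can bind the button in its hole.
- stop_face (a point): On the sliding stop's face towards the row (it looks to carrier -y), mid width, 24 mm above the bench; axes as the carrier's. The handle's fixed plate begins 34 mm beyond the face towards +y.
- magazine_1: Slide magazine, one of three to five alike (None if absent): case 84 (x) x 38 (y) x 26 mm high; on its lid a finger rib 12 mm thick (y), 56 mm long (x), top at 40 mm; 0.08 to 0.17 kg. A flat pull tab 18 mm wide sticks out 10 mm from the front (-x) end at 10 to 16 mm height; the back (+x) end is plain. Origin at the middle of its underside, z up. Lies right way up at any yaw.
- magazine_1_tab (a point): Pull tab of magazine_1, 50 mm from its middle towards -x and 13 mm above its underside.
- magazine_2: Slide magazine like magazine_1, same frame (None if absent).
- magazine_2_tab (a point): Pull tab of magazine_2, 50 mm from its middle towards -x and 13 mm above its underside.
- magazine_3: Slide magazine like magazine_1, same frame (None if absent).
- magazine_3_tab (a point): Pull tab of magazine_3, 50 mm from its middle towards -x and 13 mm above its underside.
- magazine_4: Slide magazine like magazine_1, same frame (None if absent).
- magazine_4_tab (a point): Pull tab of magazine_4, 50 mm from its middle towards -x and 13 mm above its underside.
- magazine_5: Slide magazine like magazine_1, same frame (None if absent).
- magazine_5_tab (a point): Pull tab of magazine_5, 50 mm from its middle towards -x and 13 mm above its underside.
- vial_short: Short capped glass vial, 25 mm wide, 46 mm high, standing among the magazines; origin under its middle. A bystander.
- petri_dish: Clear petri dish, 58 mm wide, 14 mm high, in front of the carrier; origin under its middle. A bystander.
- vial_tall: Capped glass vial, 27 mm wide, 60 mm high, right of the tool tray; origin under its middle. A bystander.
- marker: Black marker, 136 mm long, lying near the front edge; origin under its middle. A bystander.
Not all that is in view belongs to the job. What is shaped like the magazine_5 but blue is not meant.

How it is judged:
By the outcome, as a careful person would: the job done as asked, in the order asked, and still so for the second after the job is handed in, with the robot touching nothing.
Of magazine_1, magazine_2, magazine_3, magazine_4, magazine_5 only 3 to 5 are there at a start; the rules pass over those that are not, and their reading is None.
At some moment in a run one of magazine_1, magazine_2, magazine_3, magazine_4, magazine_5 may be knocked a few centimetres aside while the robot is not near it.
Once in a run the grip may slacken for a moment while it holds something.
It also fails if it takes over 210 s, if anything falls off the work surface, if the arm or the gripper's body presses on something with over 40 N, if the wrist force passes 120 N, or if a joint passes its speed limit or range.

ROBOT

A 6-joint arm with a two-finger parallel gripper is mounted at the origin on a cart in front of the work surface, level with it; the furniture and walls round the work are solid. World frame = base frame: x ahead of the robot, y to its left, z up, the work surface at z = 0. Lengths are in m, angles in degrees, forces in N, time in s.
With the tool pointing down it reaches from about 0.3 to 0.75 m from the base axis. Payload 8.5 kg.
Tool frame: the origin (TCP) lies midway between the tips of the shut fingers; the grasp point (between the pads) lies 19 mm behind it; z points along the fingers, y is the line along which they close (so a half turn about z gives the same grasp; the last joint's range is limited). The gripper opens to 85 mm and grips with 20 to 120 N. Pads are 22 mm wide; open, the fingers measure 114 mm over their backs; the gripper's body (76 mm by 85 mm) begins 54 mm behind the grasp point. The pads swing forward as they close: fully open they stand 13 mm farther back than shut.
Start: joints at [-85.904, 21.807, 74.336, -0, 83.858, -12.336], TCP at [0.156, -0.528, 0.231] pointing down, gripper open.
Joint ranges: [-178.18, 178.18], [-50.72, 133.34], [12.68, 142.11], [-81.47, 261.47], [9.98, 163.14], [-165.26, 165.26]. Speed limits (degrees/s): [136.94, 136.94, 180, 180, 180, 180].

INTERFACE

Orientations are given as a 3x3 rotation matrix whose columns are the frame's x, y, z axes.
In Python, from rig import env, viewer, recognise, pinpoint gives the robot as it stands.
- The arm moves only by the tool move_arm, never from a script. Its argument "plan" is text: rows parted by semicolons, each of 7 numbers parted by spaces: the shift along the tool's x, y, z in m, then the turn, a rotation vector about the tool's x, y, z in rad, then the finger opening in m, from 0 to 0.0854. A call has 1 to 12 rows; each row shifts and turns the commanded pose from where the row before left it, along the tool's axes as they then stand; what a row does not reach is not made up. A row lasts 1/8 s, in which the tool goes at most 62.5 mm and 10.7 degrees, less where a joint would pass 70% of its speed; a pose out of reach is approached as far as the arm can. A call is refused whole if a number of a shift passes 0.0625 or a number of a turn 0.188, either way. A call with a gripper value outside its range is refused whole. The fingers move at their own pace and stop on an object; "grip_force" is the grip in N (left out, the last holds). Time passes only in rows, so rows that do not move let the fingers close. It gives the time, the measured TCP pose, the force, the opening and the grip force at its end, in the units of the state.
- env.observe(): the state, without advancing time (a new reading comes with each control period).
- viewer.get_image(name): name is "scene" or "top"; returns (picture, depth): 400x640x3 uint8, red, green, blue; 400x640 float32, m along the optical axis (not along the pixel's ray), 0 where there is no reading.
- viewer.calibration(name): a dict with "fx", "fy", "cx", "cy" (pixels), "k1" (the pictures are not rectified: a ray, as slopes to the right and down, at radius r is drawn at 1 + k1 r^2 times it, then the intrinsics apply), "R" (3x3) and "t" (3): a world point X has camera coordinates R X + t. Camera axes: x right, y down, z forward; pixel columns grow to the right and rows downward; lengths in m; the calibration is good to about 2 mm. A picture is of the moment at which its call begins. calibration takes no time and is no camera call.
- env.close_job(): hands the job in; it is judged then, once.
Trained networks look in the newest picture that a camera, given by its name, has taken for a name from the list of things; names that differ only in an ending like _2 or _b are one class to them, and where a whole thing is asked for, a point or a joint stands for the part that bears it (a point fixed in the world has none). Each returns a list of dicts, best first, with "conf" (0 to 1); they miss things now and then, are a little off and sometimes report something else, mostly with a low value. They report only what shows in the picture. A call takes as long as a camera call. They do not tell look-alikes from the thing itself.
- recognise(camera, name): "extent" ([centre column, centre row, width, height] in pixels, round what is visible of it).
- pinpoint(camera, name): "pixel" ([column, row] in pixels: a listed point, or the origin of a listed thing).
The state is a dict: "time_s": time; "q": joint angles; "qvel": joint speeds; "joint_efforts": joint torques, N m; "position": TCP position; "tool_rot": TCP orientation; "ft_force": force on the tool from outside, world axes, zero at the start; "wrist_torque": the same for the moment, N m; "grip_width": finger opening in m; "gripper_force": force on a finger pad.
Only numpy, scipy, OpenCV 4.12 (cv2) and the standard library are available. Lean on these libraries where they do the work, as an engineer would, in place of code of your own. Each camera call takes 0.05 s, during which the arm holds its last target. There are 200 camera calls.

## Working session

There is one attempt and no reset: what is moved stays moved. The work goes in short steps, Python scripts to look and compute and a tool call to move; the robot and the scene stay as the last step left them, time stands still between calls to the robot, and variables do not carry over. Pictures are saved under pics/ and viewed, at most 17 in all, crops included, and the job is handed in when it is done.

Besides the shell and the picture viewer there is one more tool, called as name(argument=value, ...) on one line, values as JSON. move_arm: Moves the arm, as the interface text tells. Its arguments: {"type":"object","properties":{"plan":{"type":"string"},"grip_force":{"type":"number"}},"required":["plan"]}

```bash
ls; mkdir -p pics
cat > h.py <<'E'
import numpy as np, cv2
from rig import env, viewer, recognise, pinpoint
def und(c,px):
    K=np.array([[c['fx'],0,c['cx']],[0,c['fy'],c['cy']],[0,0,1]])
    return cv2.undistortPoints(np.array([[px]],float),K,np.array([c['k1'],0,0,0.]))[0,0]
def at_z(cam,px,z):
    c=viewer.calibration(cam);R=np.array(c['R']);t=np.array(c['t'])
    d=R.T@np.r_[und(c,px),1];o=-R.T@t
    return o+d*(z-o[2])/d[2]
def at_depth(cam,px,dep):
    c=viewer.calibration(cam);R=np.array(c['R']);t=np.array(c['t'])
    return R.T@(np.r_[und(c,px),1]*dep-t)
def cloud(cam,dep):
    c=viewer.calibration(cam);R=np.array(c['R']);t=np.array(c['t'])
    K=np.array([[c['fx'],0,c['cx']],[0,c['fy'],c['cy']],[0,0,1]])
    u,v=np.meshgrid(np.arange(640),np.arange(400))
    p=cv2.undistortPoints(np.stack([u.ravel(),v.ravel()],1).astype(float)[:,None],K,np.array([c['k1'],0,0,0.]))[:,0]
    P=np.c_[p,np.ones(len(p))]*dep.reshape(-1,1)
    return ((P-t)@R).reshape(400,640,3)
E
python3 - <<'E'
from h import *
for n in ("top","scene"):
    im,d=viewer.get_image(n); cv2.imwrite(f"pics/{n}0.png",im[...,::-1]); np.save(f"{n}0.npy",d)
    for k in ("magazine_1","magazine_1_tab","stop_grip","stop_face","button_top","carrier_corner","carrier","vial_short","petri_dish"):
        print(n,k,[(np.round(r['pixel']).tolist(),round(r['conf'],2)) for r in pinpoint(n,k)])
s=env.observe();print(s['position'],s['tool_rot'],s['grip_width'],s['time_s'])
E
```

```text
pics
top magazine_1 [([189.0, 202.0], 0.89), ([317.0, 180.0], 0.8), ([345.0, 226.0], 0.71), ([309.0, 213.0], 0.67), ([354.0, 190.0], 0.64), ([448.0, 232.0], 0.63)]
top magazine_1_tab [([336.0, 235.0], 0.75)]
top stop_grip [([202.0, 164.0], 0.78), ([264.0, 155.0], 0.4)]
top stop_face [([221.0, 166.0], 0.7)]
top button_top [([345.0, 228.0], 0.65)]
top carrier_corner [([266.0, 155.0], 0.74)]
top carrier [([262.0, 152.0], 0.78)]
top vial_short [([345.0, 226.0], 0.58), ([334.0, 202.0], 0.5)]
top petri_dish [([301.0, 241.0], 0.29)]
scene magazine_1 [([238.0, 178.0], 0.74), ([428.0, 313.0], 0.7), ([311.0, 227.0], 0.68), ([363.0, 236.0], 0.48), ([333.0, 248.0], 0.41), ([247.0, 182.0], 0.36)]
scene magazine_1_tab []
scene stop_grip [([269.0, 153.0], 0.53), ([314.0, 181.0], 0.49)]
scene stop_face [([278.0, 176.0], 0.68)]
scene button_top []
scene carrier_corner [([260.0, 194.0], 0.63)]
scene carrier [([315.0, 183.0], 0.77), ([361.0, 235.0], 0.52)]
scene vial_short []
scene petri_dish [([263.0, 191.0], 0.43)]
[ 0.1555866  -0.52749771  0.2313198 ] [[ 9.59162525e-01  2.82855528e-01 -5.77252777e-07]
 [ 2.82855528e-01 -9.59162525e-01  1.96369337e-05]
 [ 5.00073602e-06 -1.89982900e-05 -1.00000000e+00]] 0.08537908713908508 1.0
```

View pics/top0.png

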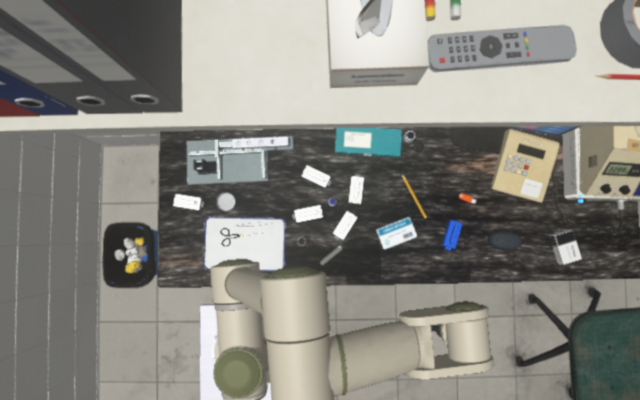

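View pics/scene0.png

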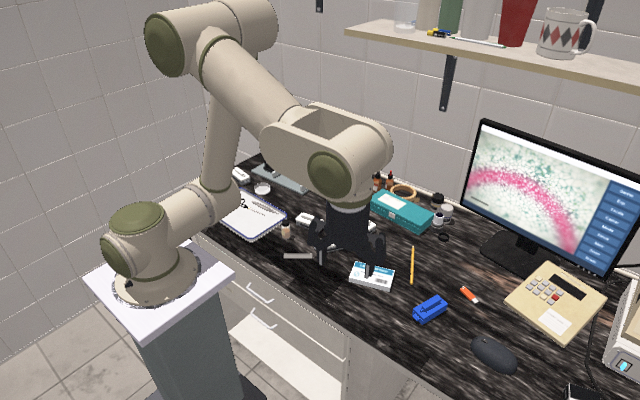

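Run:
```python
from h import *
im=cv2.imread("pics/top0.png"); cv2.imwrite("pics/top0z.png",cv2.resize(im[125:265,170:370],None,fx=4,fy=4,interpolation=cv2.INTER_CUBIC))
d=np.load("top0.npy");P=cloud("top",d)
print({k:np.round(v,3).tolist() if not isinstance(v,float) else v for k,v in viewer.calibration("top").items()})
for p in [(187,202),(316,176),(356,190),(308,213),(345,226),(202,164),(221,166),(266,155),(250,143),(396,233),(450,235)]: print(p,np.round(P[p[1],p[0]],4))
```

```text
{'fx': 431.0129509803087, 'fy': 431.0129509803087, 'cx': 321.0598559620078, 'cy': 197.20643452667338, 'k1': -0.05480995956364485, 'R': [[-0.015, -1.0, 0.002], [-0.996, 0.015, -0.083], [0.083, -0.003, -0.997]], 't': [-0.224, 0.49, 1.348]}
(187, 202) [0.4762 0.1894 0.0418]
(316, 176) [ 0.5523 -0.2166  0.0407]
(356, 190) [ 0.5066 -0.3416  0.0379]
(308, 213) [ 0.4367 -0.1898  0.0341]
(345, 226) [ 0.3942 -0.3047  0.0395]
(202, 164) [0.5873 0.1288 0.0935]
(221, 166) [0.594  0.0906 0.0075]
(266, 155) [ 0.6274 -0.0556  0.0086]
(250, 143) [ 0.6619 -0.0081  0.0355]
(396, 233) [ 0.3699 -0.4679  0.0138]
(450, 235) [ 0.3608 -0.6365  0.0273]
```

View pics/top0z.png

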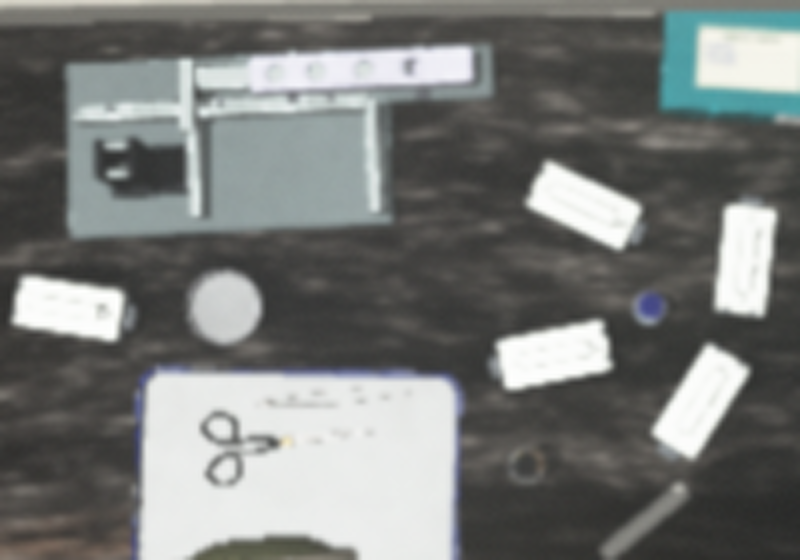

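```bash
cat >> h.py <<'E'
from scipy.optimize import minimize
def proj(cam,X):
    c=viewer.calibration(cam);R=np.array(c['R']);t=np.array(c['t'])
    K=np.array([[c['fx'],0,c['cx']],[0,c['fy'],c['cy']],[0,0,1]])
    return cv2.projectPoints(np.asarray(X,float).reshape(-1,1,3),cv2.Rodrigues(R)[0],t,K,np.array([c['k1'],0,0,0.]))[0][:,0]
def hulls(p,z0):
    x,y,a=p;c,s=np.cos(a),np.sin(a)
    def b(hx,hy,zs): return np.array([[x+c*u-s*v,y+s*u+c*v,z0+z] for u in(-hx,hx) for v in(-hy,hy) for z in zs])
    return b(.042,.019,(0,.026)),b(.028,.006,(.026,.040))
def fitmag(im,p0,z0=0.,cam="top"):
    """fit case+rib silhouette to the white pixels near p0=(x,y,yaw)"""
    u0,v0=np.round(proj(cam,[[p0[0],p0[1],z0+.02]])[0]).astype(int); h=22;S=8
    sub=im[v0-h:v0+h,u0-h:u0+h].astype(float)
    lum=sub.min(2); lum=cv2.resize(lum,None,fx=S,fy=S,interpolation=cv2.INTER_LINEAR)
    n,lab=cv2.connectedComponents((lum>120).astype(np.uint8)); k=lab[h*S,h*S]
    M=((lab==k)&(k>0)).astype(np.uint8)
    def cost(p):
        I=np.zeros_like(M)
        for H in hulls(p,z0):
            q=(proj(cam,H)-[u0-h,v0-h]+.5)*S-.5
            cv2.fillConvexPoly(I,cv2.convexHull(np.round(q*16).astype(np.int32)),1,shift=4)
        return np.abs(I.astype(int)-M).sum()/max(1,M.sum())
    best=None
    for da in (-.3,0,.3):
        sx=np.array([p0[0],p0[1],p0[2]+da]); sim=np.array([sx,sx+[.008,0,0],sx+[0,.008,0],sx+[0,0,.2]])
        r=minimize(cost,sx,method="Nelder-Mead",options=dict(initial_simplex=sim,xatol=1e-4,fatol=1e-5))
        if best is None or r.fun<best.fun: best=r
    return best.x,best.fun
E
python3 - <<'E'
from h import *
im=cv2.imread("pics/top0.png")[...,::-1]; d=np.load("top0.npy");P=cloud("top",d)
for n,(u,v),a in [("A",(68,309),82),("B",(585,205),60),("C",(746,260),175),("D",(552,356),-78),("E",(700,402),-35)]:
    p=at_z("top",(170+u/4,125+v/4),.03); r,f=fitmag(im,(p[0],p[1],np.radians(a)))
    print(n,np.round(r[:2],4),round(np.degrees(r[2]),1),round(f,3))
# tube
S=8; y0,x0=130,225
sub=im[y0:150,x0:295].min(2).astype(np.uint8); big=cv2.resize(sub,None,fx=S,fy=S,interpolation=cv2.INTER_LINEAR)
n,lab,st,_=cv2.connectedComponentsWithStats((big>190).astype(np.uint8)); k=1+np.argmax(st[1:,4])
ys,xs=np.nonzero(lab==k); q=np.c_[(xs+.5)/S-.5+x0,(ys+.5)/S-.5+y0]
W=np.array([at_z("top",t,.038)[:2] for t in q[::7]])
r=cv2.minAreaRect((W*1000).astype(np.float32)); print("tube",r,r[0])
m=(P[...,2]>.075)&(P[...,2]<.11)&(P[...,1]>.05)&(P[...,1]<.25)&(P[...,0]>.5)&(P[...,0]<.7)
H=P[m]; print("handle",len(H),H.mean(0),H.min(0),H.max(0)); print(np.argwhere(m).tolist())
for k in ("stop_grip","stop_face","carrier_corner"):
  for r in pinpoint("top",k): print(k,np.round(r['pixel'],1),round(r['conf'],2))
print(im[155:180,190:225].mean(2).astype(int))
E
```

```text
A [0.4794 0.1977] 83.3 0.131
B [ 0.5558 -0.2145] 64.0 0.108
C [ 0.5108 -0.3433] 172.8 0.123
D [ 0.4363 -0.1896] -78.8 0.146
E [ 0.397  -0.3049] -33.2 0.154Traceback (most recent call last):
  File "<stdin>", line 11, in <module>
  File "h.py", line 7, in at_z
    c=viewer.calibration(cam);R=np.array(c['R']);t=np.array(c['t'])
ValueError: time passes only in moves, steps and waits
```

```bash
sed -i 's/viewer.calibration(cam)/cal(cam)/; s/^from scipy/import functools\nfrom scipy/' h.py
sed -i '2a import functools\n@functools.lru_cache(None)\ndef cal(n): return viewer.calibration(n)' h.py
cat > m1.py <<'E'
from h import *
im=cv2.imread("pics/top0.png")[...,::-1]; d=np.load("top0.npy");P=cloud("top",d)
S=8; y0,x0=130,225
sub=im[y0:150,x0:295].min(2).astype(np.uint8); big=cv2.resize(sub,None,fx=S,fy=S,interpolation=cv2.INTER_LINEAR)
for th in (170,190):
    n,lab,st,_=cv2.connectedComponentsWithStats((big>th).astype(np.uint8)); k=1+np.argmax(st[1:,4])
    ys,xs=np.nonzero(lab==k); q=np.c_[(xs+.5)/S-.5+x0,(ys+.5)/S-.5+y0]
    W=np.array([at_z("top",t,.038)[:2] for t in q[::7]])
    print("tube",cv2.minAreaRect((W*1000).astype(np.float32)))
m=(P[...,2]>.075)&(P[...,2]<.11)&(P[...,1]>.05)&(P[...,1]<.25)&(P[...,0]>.5)&(P[...,0]<.7)
H=P[m]; print("handle",len(H),H.mean(0),H.min(0),H.max(0)); print(np.argwhere(m).min(0),np.argwhere(m).max(0))
for k in ("stop_grip","stop_face","carrier_corner"):
  for r in pinpoint("top",k): print(k,np.round(r['pixel'],1),round(r['conf'],2))
print(im[156:178,190:222].mean(2).astype(int))
E
python3 m1.py
```

```text
tube ((663.48681640625, -27.49842071533203), (32.22789001464844, 200.6707000732422), 1.3458220958709717)
tube ((664.7650146484375, -27.053115844726562), (28.740093231201172, 200.0310516357422), 1.9850724935531616)
handle 89 [0.58665649 0.14088783 0.08684771] [0.5712434  0.122631   0.07595187] [0.60279652 0.15972382 0.09572128]
[159 193] [170 205]
stop_grip [202.1 164.4] 0.78
stop_grip [263.9 155.2] 0.4
stop_face [220.7 166.3] 0.7
carrier_corner [265.7 154.8] 0.74
[[136 133 132 134 137 138 139 140 141 146 146 147 147 146 146 146 147 148
  147 148 148 149 149 149 170 208 217 208 158 112  98  93]
 [151 150 151 150 150 150 151 151 152 153 154 153 152 152 152 152 152 153
  154 153 153 153 153 154 162 181 190 200 175 128 101  95]
 [155 155 155 153 150 150 153 153 153 153 152 148 142 139 143 149 153 153
  153 153 153 153 152 153 154 155 167 198 192 145 107  95]
 [155 154 152 142 130 134 144 151 152 153 150 133 111 102 116 136 148 153
  152 152 151 150 150 150 151 152 173 214 208 155 110  95]
 [154 153 147 121  93 100 135 157 167 171 164 133  92  70  78 104 130 141
  141 139 138 138 137 136 
[... 1594 characters left out ...]
6  77  82 112 174 219 215 143  99]
 [158 157 158 157 157 156 152 134 102  85  80  76  77  78  79  79  84  91
   93  95 104 106 106 106 106 108 126 174 219 218 144  98]
 [156 156 158 157 157 156 156 146 125 115 110 107 107 107 107 108 114 125
  129 133 141 144 144 144 145 146 156 188 222 219 147 100]
 [156 156 158 159 158 157 156 155 150 149 147 146 145 144 145 146 147 150
  150 151 153 154 154 154 156 156 164 193 222 219 146  99]
 [155 157 156 158 158 157 156 156 156 157 158 155 155 155 155 156 156 156
  156 155 154 154 154 154 155 157 163 192 222 215 142  99]
 [156 156 158 158 158 157 157 156 157 157 158 156 155 155 156 156 156 156
  156 155 154 154 154 154 154 155 163 190 220 214 143  99]]
```

Run:
```python
from h import *
im=cv2.imread("pics/top0.png").mean(2).astype(int); d=np.load("top0.npy");P=cloud("top",d)
print("rows132-158, cols 216..296 step 4"); print(im[132:158,216:297:4])
print("z mm"); print((P[132:158,216:297:4,2]*1000).astype(int))
print(im[142],end=' '); 
for r in (139,142): print(r,im[r,222:240],im[r,284:298])
for r in (158,165,172): print(r,im[r,256:272])
```

```text
rows132-158, cols 216..296 step 4
[[ 79  76  76  75  72  93  88  84 106  97  80  72  75  76  72  82  73  69
   69  72  75]
 [ 73  72  72  78  73 110 100  82  93  95  84  73  78  77  75  91  72  71
   70  71  77]
 [ 71  71  74  76  74  98  94  82  84  88  79  72  76  74  76  85  73  72
   75  75  78]
 [ 69  73  84  70  68  79  80  78  84  82  75  72  72  73  78  84  86  92
   90  89  83]
 [ 65  74  84  66  67  74  79  79  90  91  84  86  93 102 114 125 147 163
  121 108  79]
 [ 67  74  74  66  72  82  92 107 114 137 135 140 158 178 183 198 220 229
  149 119  73]
 [ 79  78  83  90 110 132 146 174 179 212 209 210 225 234 223 237 241 242
  145 122  68]
 [139 105 117 131 170 211 217 231 230 241 236 225 238 239 199 240 241 242
  138 123  67]
 [215 136 146 157 210 238 234 240 227 241 240 207 237 238 155 239 240 241
  138 124  68]
 [223 159 171 186 226 232 228 239 218 240 240 215 237 238 153 239 240 241
  140 125  68]
 [222 218 214 218 231 225 226 240 218 240 240 222 238 238 160 239 240 241
  143 125  66]
 [223 225 224 224 232 221 227 241 222 240 240 222 238 238 186 239 240 243
  149 127  70
[... 6493 characters left out ...]
21 118 119 120 119 121 121 121
 122 123 121 123 123 122 122 121 121 122 121 122 120 121 121 122 121 122
 127 149 181 196 197 197 198 198 197 198 200 199 198 196 192 175 162 157
 157 157 154 150 149 151 153 153 154 158] 139 [110 112 117 120 121 123 131 144 150 154 170 199 209 208 211 210 211 215] [242 242 238 211 138 103 122 139 123  85  67  67  67  67]
142 [210 213 214 214 214 216 218 217 219 223 231 238 239 235 225 214 217 221] [241 242 238 214 143 105 121 139 125  89  67  63  66  65]
158 [159 160 160 160 170 197 219 197 146 115 108  98  75  70  77  83]
165 [161 160 160 160 166 191 216 209 171 124 103  85  68  63  64  64]
172 [162 160 161 162 165 178 206 221 195 129  99  88  79  80  82  83]
```

Run:
```python
from h import *
def s(n,px,z): 
    p=at_z("top",px,z); print(n,np.round(p[:2],4)); return p[:2]
b1=s("back L",(236,138.3),.038);b2=s("back R",(284,135.9),.038)
f1=s("front L",(236,147.1),.038);f2=s("front R",(284,145.0),.038)
for a,b in((b1,b2),(f1,f2)): 
    v=a-b; print("yaw",np.degrees(np.arctan2(-v[0],v[1])))
e=s("tube end",(287.8,142),.038)
for p in((260.8,158),(261.0,165),(261.5,172)): s("y0",p,.034)
s("hole -38",(273,141),.038);s("hole0",(261,141),.038)
s("rel outer",(193,164.5),.09); s("top",(194.5,159.5),.09); s("bot",(194.5,169.5),.09)
s("face top",(219.5,165),.034)
s("cc",(265.7,154.8),.012)
```

```text
back L [0.6774 0.0362]
back R [ 0.6826 -0.1166]
front L [0.6489 0.0361]
front R [ 0.6532 -0.1165]
yaw 1.9587668666788047
yaw 1.6068756328132756
tube end [ 0.6627 -0.1286]
y0 [ 0.6134 -0.0422]
y0 [ 0.5909 -0.0428]
y0 [ 0.5685 -0.0443]
hole -38 [ 0.6667 -0.0816]
hole0 [ 0.6673 -0.0435]
rel outer [0.5868 0.1574]
top [0.6022 0.153 ]
bot [0.5714 0.1526]
face top [0.593  0.0892]
cc [ 0.6275 -0.055 ]
```

```bash
cat >> h.py <<'E'
O=np.array([.6355,-.0442]); A=np.radians(1.9)
def c2w(x,y): return O+[np.cos(A)*x-np.sin(A)*y, np.sin(A)*x+np.cos(A)*y]
def w2c(x,y): dx,dy=np.array([x,y])-O; return np.array([np.cos(A)*dx+np.sin(A)*dy,-np.sin(A)*dx+np.cos(A)*dy])
from scipy.spatial.transform import Rotation as Ro
def Rd(yaw): c,s=np.cos(yaw),np.sin(yaw); return np.array([[c,s,0],[s,-c,0],[0,0,-1.]])
def plan(wps,step=.055,start=None):
    """wps: (x,y,z,yaw_deg,open[,min rows]); prints rows for move_arm"""
    s=env.observe(); p=np.array(s['position']);R=np.array(s['tool_rot'])
    rows=[]
    for w in wps:
        t=np.array(w[:3]);RT=Rd(np.radians(w[3]))
        rv=(Ro.from_matrix(R.T@RT)).as_rotvec(); nr=max(1,int(np.ceil(max(np.linalg.norm(t-p)/step,np.abs(rv).max()/.18))),w[5] if len(w)>5 else 1)
        for i in range(nr):
            g=p+(t-p)/(nr-i); rot=Ro.from_matrix(R.T@RT).as_rotvec()/(nr-i)
            sh=np.round(R.T@(g-p),4); rot=np.round(rot,3)
            rows.append(" ".join(f"{v:g}" for v in np.r_[sh,rot,w[4]]+0.)); 
            p=p+R@sh; R=R@Ro.from_rotvec(rot).as_matrix()
    for i in range(0,len(rows),12): print("; ".join(rows[i:i+12]),"\n")
def yaw(): R=env.observe()['tool_rot']; return np.degrees(np.arctan2(R[1][0],R[0][0]))
E
python3 - <<'E'
from h import *
x,y=c2w(-.043,.186); print(x,y)
plan([(x,y,.20,1.9,.06),(x,y,.115,1.9,.06)])
E
```

```text
0.5863567775342385 0.1402720674944602
0.0401 -0.0346 0.0021 0 0 0.017 0.06; 0.0395 -0.0353 0.0021 0 0 0.017 0.06; 0.0389 -0.0359 0.0021 0 0 0.017 0.06; 0.0383 -0.0366 0.0021 0 0 0.017 0.06; 0.0377 -0.0372 0.0021 0 0 0.017 0.06; 0.0371 -0.0379 0.0021 0 0 0.017 0.06; 0.0364 -0.0385 0.0021 0 0 0.017 0.06; 0.0358 -0.0391 0.0021 0 0 0.017 0.06; 0.0351 -0.0397 0.0021 0 0 0.017 0.06; 0.0344 -0.0403 0.0021 0 0 0.017 0.06; 0.0337 -0.0409 0.0021 0 0 0.017 0.06; 0.033 -0.0414 0.0021 0 0 0.017 0.06 

0.0323 -0.042 0.002 0 0 0.017 0.06; 0.0316 -0.0425 0.0021 0 0 0.016 0.06; 0.031 -0.043 0.002 0 0 0.017 0.06; 0 0 0.0425 0 0 0 0.06; 0 0 0.0425 0 0 0 0.06
```

move_arm(plan="0.0401 -0.0346 0.0021 0 0 0.017 0.06; 0.0395 -0.0353 0.0021 0 0 0.017 0.06; 0.0389 -0.0359 0.0021 0 0 0.017 0.06; 0.0383 -0.0366 0.0021 0 0 0.017 0.06; 0.0377 -0.0372 0.0021 0 0 0.017 0.06; 0.0371 -0.0379 0.0021 0 0 0.017 0.06; 0.0364 -0.0385 0.0021 0 0 0.017 0.06; 0.0358 -0.0391 0.0021 0 0 0.017 0.06; 0.0351 -0.0397 0.0021 0 0 0.017 0.06; 0.0344 -0.0403 0.0021 0 0 0.017 0.06; 0.0337 -0.0409 0.0021 0 0 0.017 0.06; 0.033 -0.0414 0.0021 0 0 0.017 0.06", grip_force=30)

```text
time_s: 2.65
position: [0.501, 0.0085, 0.2062]
tool_rot: [[0.997, 0.082, 0.0], [0.082, -0.997, -0.0], [0.0, 0.0, -1.0]]
ft_force: [0.9, -1.5, 0.3]
grip_width: 0.0603
gripper_force: 0.0
```

move_arm(plan="0.0323 -0.042 0.002 0 0 0.017 0.06; 0.0316 -0.0425 0.0021 0 0 0.016 0.06; 0.031 -0.043 0.002 0 0 0.017 0.06; 0 0 0.0425 0 0 0 0.06; 0 0 0.0425 0 0 0 0.06; 0 0 0 0 0 0 0.06")

```text
time_s: 3.4
position: [0.5849, 0.1403, 0.1125]
tool_rot: [[0.999, 0.033, -0.006], [0.033, -0.999, -0.0], [-0.006, 0.0, -1.0]]
ft_force: [0.4, -0.0, -0.4]
grip_width: 0.0601
gripper_force: 0.0
```

move_arm(plan="0.001 0 0.026 0 0 0 0.06; 0 0 0.026 0 0 0 0.06; 0 0 0 0 0 0 0.06; 0 0 0 0 0 0 0.06")

```text
time_s: 3.9
position: [0.5885, 0.1403, 0.0652]
tool_rot: [[0.999, 0.033, 0.003], [0.033, -0.999, 0.0], [0.003, -0.0, -1.0]]
ft_force: [-0.0, 0.3, 0.7]
grip_width: 0.0601
gripper_force: 0.0
```

Run:
```python
from h import *
s=env.observe(); print(s['position'],s['ft_force'],yaw())
im,d=viewer.get_image("scene"); cv2.imwrite("pics/s1.png",cv2.resize(im[120:240,200:360,::-1],None,fx=5,fy=5,interpolation=cv2.INTER_CUBIC))
```

```text
[0.58848365 0.14029707 0.06519973] [-0.04661644  0.28437428  0.6800405 ] 1.8703601635819465
```

View pics/s1.png

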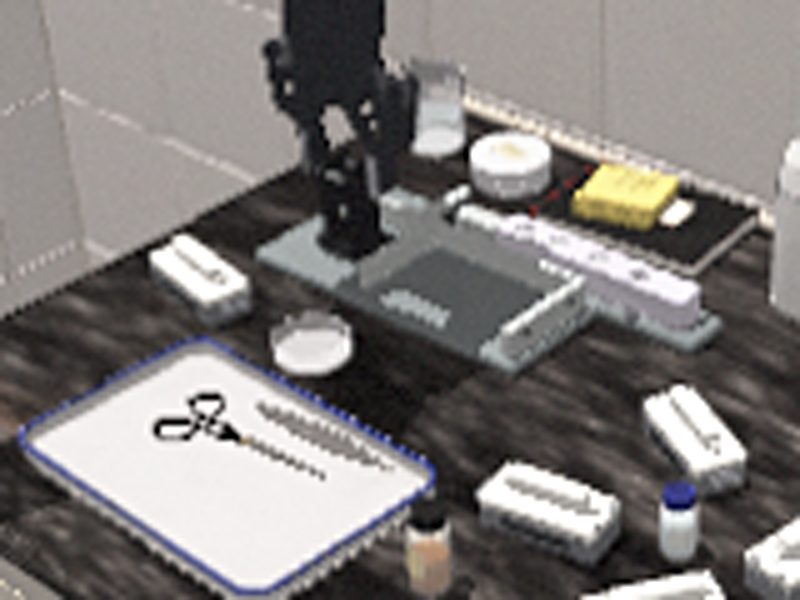

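move_arm(plan="-0.002 0 0.004 0 0 0 0.04; 0 0 0 0 0 0 0.02; 0 0 0 0 0 0 0.02; 0 0 0 0 0 0 0.02; 0 0 0 0 0 0 0.02; 0 0 0 0 0 0 0.02")

```text
time_s: 4.7
position: [0.5853, 0.1401, 0.0597]
tool_rot: [[0.999, 0.033, 0.0], [0.033, -0.999, -0.0], [0.0, 0.0, -1.0]]
ft_force: [-2.7, -2.0, 6.3]
grip_width: 0.0229
gripper_force: 31.4
```

move_arm(plan="0 -0.006 0 0 0 0 0.02; 0 -0.01 0 0 0 0 0.02; 0 -0.012 0 0 0 0 0.02; 0 -0.012 0 0 0 0 0.02; 0 -0.012 0 0 0 0 0.02; 0 -0.012 0 0 0 0 0.02; 0 -0.006 0 0 0 0 0.02; 0 0 0 0 0 0 0.02; 0 0 0 0 0 0 0.02")

```text
time_s: 5.82
position: [0.5831, 0.211, 0.0598]
tool_rot: [[0.999, 0.033, 0.001], [0.033, -0.999, 0.002], [0.001, -0.001, -1.0]]
ft_force: [-2.1, 2.6, 6.1]
grip_width: 0.0234
gripper_force: 29.2
```

Run:
```python
from h import *
s=env.observe(); print(s['position'],s['ft_force'],w2c(*s['position'][:2]),s['grip_width'])
im,d=viewer.get_image("scene"); cv2.imwrite("pics/s2.png",cv2.resize(im[130:210,230:350,::-1],None,fx=6,fy=6,interpolation=cv2.INTER_CUBIC))
```

```text
[0.58309229 0.21102242 0.05976407] [-2.13388877  2.55080395  6.12157439] [-0.04391696  0.25681969] 0.023412860540492724
```

View pics/s2.png

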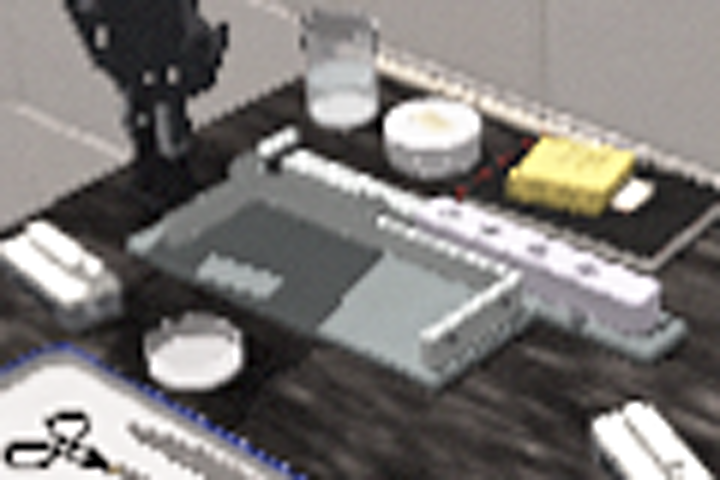

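move_arm(plan="0 0 0 0 0 0 0.05; 0 0 0 0 0 0 0.05; 0 0 0 0 0 0 0.05; 0 -0.006 0 0 0 0 0.05; 0 -0.005 0 0 0 0 0.05; 0 -0.004 0 0 0 0 0.05; 0 -0.004 0 0 0 0 0.05; 0 -0.003 0 0 0 0 0.05; 0 0 0 0 0 0 0.05; 0 0 0 0 0 0 0.05")

```text
time_s: 7.12
position: [0.5823, 0.2324, 0.059]
tool_rot: [[0.999, 0.033, 0.0], [0.033, -0.999, 0.0], [0.0, -0.0, -1.0]]
ft_force: [0.7, -0.6, -0.6]
grip_width: 0.0499
gripper_force: 0.0
```

move_arm(plan="0 -0.001 0 0 0 0 0.05; 0 -0.001 0 0 0 0 0.05; 0 -0.001 0 0 0 0 0.05; 0 0 0 0 0 0 0.05")

```text
time_s: 7.62
position: [0.5822, 0.2354, 0.059]
tool_rot: [[0.999, 0.033, 0.0], [0.033, -0.999, 0.0], [0.0, -0.0, -1.0]]
ft_force: [-0.6, -0.2, 0.6]
grip_width: 0.0501
gripper_force: 0.0
```

move_arm(plan="0 -0.001 0 0 0 0 0.05; 0 -0.001 0 0 0 0 0.05; 0 -0.001 0 0 0 0 0.05; 0 0 0 0 0 0 0.05")

```text
time_s: 8.12
position: [0.5822, 0.2381, 0.059]
tool_rot: [[0.999, 0.033, -0.0], [0.033, -0.999, -0.0], [-0.0, 0.0, -1.0]]
ft_force: [0.4, -2.6, -0.1]
grip_width: 0.0502
gripper_force: 1.1
```

Run:
```python
from h import *
s=env.observe(); print(s['position'],s['ft_force'],w2c(*s['position'][:2]),s['grip_width'])
im,d=viewer.get_image("scene"); a=cv2.resize(im[120:200,230:350,::-1],None,fx=6,fy=6,interpolation=cv2.INTER_CUBIC)
im,d=viewer.get_image("top"); cv2.imwrite("pics/t3full.png",im[...,::-1]); b=cv2.resize(im[120:190,165:295,::-1],(720,388),interpolation=cv2.INTER_CUBIC)
cv2.imwrite("pics/s3.png",cv2.resize(np.vstack([a,b]),(480,579)))
```

```text
[0.58218486 0.23805313 0.05901897] [ 0.37830064 -2.58379616 -0.14383063] [-0.04392768  0.28386563] 0.05023836482376129
```

View pics/s3.png

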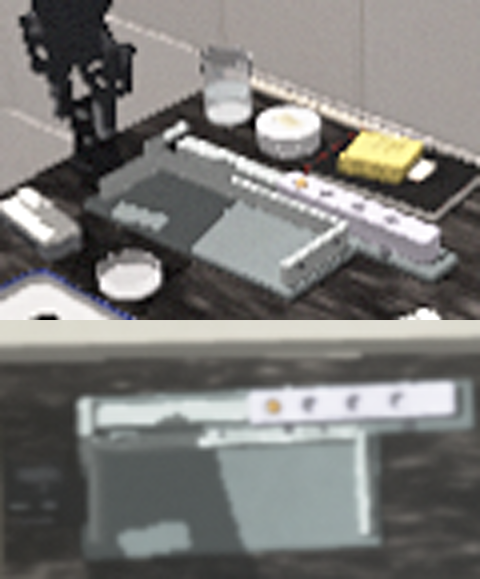

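move_arm(plan="0 -0.001 0 0 0 0 0.05; 0 -0.001 0 0 0 0 0.05; 0 0 0 0 0 0 0.05")

```text
time_s: 8.6
position: [0.5821, 0.2403, 0.059]
tool_rot: [[0.999, 0.033, 0.0], [0.033, -0.999, 0.0], [0.0, -0.0, -1.0]]
ft_force: [-0.7, -2.1, 0.8]
grip_width: 0.0498
gripper_force: 0.9
```

move_arm(plan="0 0.006 0 0 0 0 0.05; 0 0.006 0 0 0 0 0.05; 0 0 0 0 0 0 0.05; 0 0 -0.04 0 0 0 0.045; 0 0 -0.05 0 0 0 0.035")

```text
time_s: 9.22
position: [0.582, 0.2281, 0.1493]
tool_rot: [[0.999, 0.033, -0.002], [0.033, -0.999, -0.0], [-0.002, 0.0, -1.0]]
ft_force: [0.7, -0.0, -1.2]
grip_width: 0.0354
gripper_force: 0.0
```

Run:
```python
from h import *
im,d=viewer.get_image("top"); cv2.imwrite("pics/t4.png",im[...,::-1])
M=[("A",.4794,.1977,83.3),("B",.5558,-.2145,64),("C",.5108,-.3433,172.8),("D",.4363,-.1896,-78.8),("E",.397,-.3049,-33.2)]
for n,x,y,a in M:
    r,f=fitmag(im,(x,y,np.radians(a))); print(n,np.round(r[:2],4),round(np.degrees(r[2]),1),round(f,3))
print(env.observe()['position'])
```

```text
A [0.4779 0.1984] 80.9 0.137
B [ 0.5564 -0.2148] 63.6 0.112
C [ 0.5104 -0.3435] 172.6 0.127
D [ 0.4368 -0.1892] -78.9 0.15
E [ 0.397  -0.3049] -33.2 0.157
[0.58469466 0.22881486 0.15734621]
```

Run:
```python
from h import *
im,d=viewer.get_image("scene"); a=cv2.resize(im[120:200,230:350,::-1],(720,480),interpolation=cv2.INTER_CUBIC)
im,d=viewer.get_image("top"); cv2.imwrite("pics/t5.png",im[...,::-1]); b=cv2.resize(im[120:190,165:295,::-1],(720,388),interpolation=cv2.INTER_CUBIC)
cv2.imwrite("pics/s4.png",cv2.resize(np.vstack([a,b]),(480,579)))
for f in ("t3full","t4"):
    j=cv2.imread(f"pics/{f}.png").astype(int); w=np.clip(j[125:150,215:295,2]-j[125:150,215:295,0]-25,0,None); ys,xs=np.nonzero(w)
    u=(w.sum(0)@np.arange(80))/w.sum()+215; v=(w.sum(1)@np.arange(25))/w.sum()+125; print(f,u,v,w.sum(),w2c(*at_z("top",(u,v),.042)[:2]))
```

```text
t3full 238.63400576368878 142.89337175792508 347 [0.02835402 0.07029143]
t4 237.99485861182518 142.88174807197944 389 [0.02849348 0.07231972]
```

View pics/s4.png

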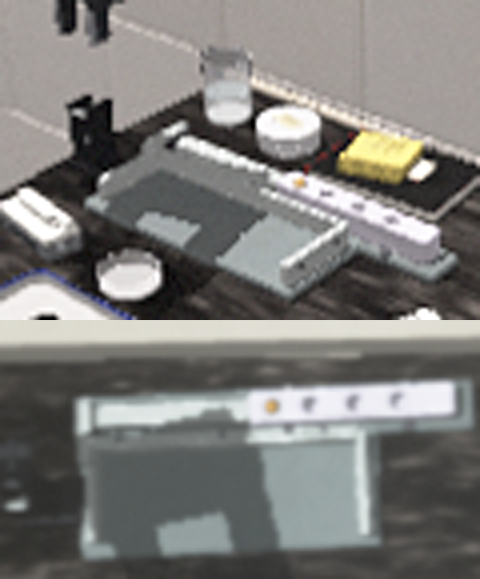

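move_arm(plan="0 0 0 0 0 0 0.05; -0.0025 0 0.045 0 0 0 0.05; 0 0 0.053 0 0 0 0.05; 0 0 0 0 0 0 0.05; 0 -0.006 0 0 0 0 0.05; 0 -0.005 0 0 0 0 0.05; 0 -0.002 0 0 0 0 0.05; 0 0 0 0 0 0 0.05")

```text
time_s: 10.38
position: [0.5805, 0.2408, 0.0528]
tool_rot: [[0.999, 0.033, 0.003], [0.033, -0.999, -0.001], [0.003, 0.001, -1.0]]
ft_force: [1.6, -4.7, 2.4]
grip_width: 0.0499
gripper_force: 2.2
```

move_arm(plan="0 -0.0015 0 0 0 0 0.05; 0 0 0 0 0 0 0.05; 0 0 0 0 0 0 0.05")

```text
time_s: 10.75
position: [0.5805, 0.241, 0.0527]
tool_rot: [[0.999, 0.032, 0.003], [0.032, -0.999, -0.003], [0.003, 0.003, -1.0]]
ft_force: [-0.0, -11.6, 5.0]
grip_width: 0.05
gripper_force: 5.6
```

move_arm(plan="0 0.007 0 0 0 0 0.05; 0 0.006 0 0 0 0 0.05; 0 0 0 0 0 0 0.05; 0 0 -0.05 0 0 0 0.04; 0 0 -0.03 0 0 0 0.035; 0 0 0 0 0 0 0.035")

```text
time_s: 11.5
position: [0.5809, 0.2302, 0.1335]
tool_rot: [[0.999, 0.033, 0.005], [0.033, -0.999, 0.001], [0.005, -0.001, -1.0]]
ft_force: [-0.5, -0.4, -0.3]
grip_width: 0.0353
gripper_force: 0.0
```

Run:
```python
from h import *
im,d=viewer.get_image("top")
r,f=fitmag(im,(.478,.198,np.radians(82))); print(np.round(r[:2],4),np.degrees(r[2]),f); 
plan([(.478,.198,.10,82,.035),(.478,.198,.030,82,.035,2)])
```

```text
[0.478  0.2003] 80.29815150229575 0.14163052905464008
-0.0129 0.0036 0.0039 0 0 -0.175 0.035; -0.0133 0.0013 0.0039 0 0 -0.175 0.035; -0.0133 -0.0011 0.0039 0 0 -0.175 0.035; -0.0129 -0.0034 0.0039 0 0 -0.175 0.035; -0.0122 -0.0056 0.004 0 0 -0.175 0.035; -0.011 -0.0076 0.0039 0 0 -0.174 0.035; -0.0095 -0.0094 0.004 0.001 0 -0.175 0.035; -0.0078 -0.0109 0.0039 0 -0.001 -0.174 0.035; 0 0 0.035 0 0 0 0.035; 0 0 0.035 0 0 0 0.035
```

move_arm(plan="-0.0129 0.0036 0.0039 0 0 -0.175 0.035; -0.0133 0.0013 0.0039 0 0 -0.175 0.035; -0.0133 -0.0011 0.0039 0 0 -0.175 0.035; -0.0129 -0.0034 0.0039 0 0 -0.175 0.035; -0.0122 -0.0056 0.004 0 0 -0.175 0.035; -0.011 -0.0076 0.0039 0 0 -0.174 0.035; -0.0095 -0.0094 0.004 0 0 -0.17 0.035; -0.0078 -0.0109 0.0039 0 0 -0.16 0.035; 0 0 0.035 0 0 0 0.035; 0 0 0 0 0 0 0.035; 0 0 0 0 0 0 0.035")

```text
time_s: 12.92
position: [0.478, 0.1979, 0.0649]
tool_rot: [[0.158, 0.987, -0.0], [0.987, -0.158, 0.0], [-0.0, -0.0, -1.0]]
ft_force: [1.0, 0.4, 0.0]
grip_width: 0.035
gripper_force: 0.0
```

Accurate. Descend and grip.

move_arm(plan="0.001 0 0.02 0 0 0 0.035; 0 0 0.015 0 0 0 0.035; 0 0 0 0 0 0 0.035; 0 0 0 0 0 0 0.008; 0 0 0 0 0 0 0.008; 0 0 0 0 0 0 0.008; 0 0 0 0 0 0 0.008", grip_force=60)

```text
time_s: 13.8
position: [0.4786, 0.1988, 0.0303]
tool_rot: [[0.158, 0.987, 0.002], [0.987, -0.158, 0.0], [0.001, 0.002, -1.0]]
ft_force: [1.5, 0.3, 6.8]
grip_width: 0.01
gripper_force: 60.2
```

Run:
```python
from h import *
s=env.observe();print(s['position'],s['grip_width'],s['gripper_force'],s['ft_force'])
p=s['position']; x,y=c2w(-.050,.021); xa,ya=c2w(-.075,.021); print(x,y)
plan([(p[0],p[1],.095,yaw(),.008),(x,y,.095,1.9,.008),(x,y,.050,1.9,.008,2)])
```

```text
[0.47857866 0.19880652 0.03028407] 0.009985307021470484 60.196643471717834 [1.48117541 0.26096579 6.84559041]
0.584831230456753 -0.024869304384649415
0 0.0001 -0.0324 0.001 0 0 0.008; 0 0 -0.0323 0.001 -0.001 0 0.008; -0.0255 0.0175 0 0 0 0.172 0.008; -0.0221 0.0216 0 0 0 0.172 0.008; -0.0181 0.0251 0 0 0 0.172 0.008; -0.0135 0.0279 0 0 0 0.173 0.008; -0.0085 0.0298 0 0 0 0.172 0.008; -0.0033 0.0308 0 0 0 0.173 0.008; 0.002 0.0309 0 0 0 0.172 0.008; 0.0073 0.03 0 0 0 0.173 0.008; 0 0 0.0225 0 0 0 0.008; 0 0 0.0225 0 0 0 0.008
```

move_arm(plan="0 0 -0.032 0 0 0 0.008; 0 0 -0.032 0 0 0 0.008; -0.0255 0.0175 0 0 0 0.172 0.008; -0.0221 0.0216 0 0 0 0.172 0.008; -0.0181 0.0251 0 0 0 0.172 0.008; -0.0135 0.0279 0 0 0 0.173 0.008; -0.0085 0.0298 0 0 0 0.172 0.008; -0.0033 0.0308 0 0 0 0.173 0.008; 0.002 0.0309 0 0 0 0.172 0.008; 0.0073 0.03 0 0 0 0.173 0.008; 0 0 0.0225 0 0 0 0.008; 0 0 0 0 0 0 0.008")

```text
time_s: 15.3
position: [0.583, -0.0248, 0.0695]
tool_rot: [[0.999, 0.032, -0.004], [0.032, -0.999, 0.001], [-0.004, -0.001, -1.0]]
ft_force: [0.2, -0.2, -0.6]
grip_width: 0.0102
gripper_force: 59.3
```

move_arm(plan="0 0 0 0 0 0 0.008; 0 0 0 0 0 0 0.008")

```text
time_s: 15.55
position: [0.5845, -0.0245, 0.0719]
tool_rot: [[0.999, 0.033, 0.001], [0.033, -0.999, -0.0], [0.001, 0.0, -1.0]]
ft_force: [0.5, -0.6, -1.1]
grip_width: 0.01
gripper_force: 59.3
```

Run:
```python
from h import *
s=env.observe();p=s['position'];print(p,yaw(),w2c(*p[:2]),s['grip_width'],s['gripper_force'],s['ft_force'])
im,d=viewer.get_image("scene"); a=cv2.resize(im[120:200,230:350,::-1],(720,480),interpolation=cv2.INTER_CUBIC)
cv2.imwrite("pics/s5.png",a)
```

```text
[ 0.58445591 -0.02454661  0.071924  ] 1.914526044486587 [-0.05036442  0.02133496] 0.009961694568918534 59.27306056022644 [ 0.47140867 -0.58391368 -1.08081099]
```

View pics/s5.png

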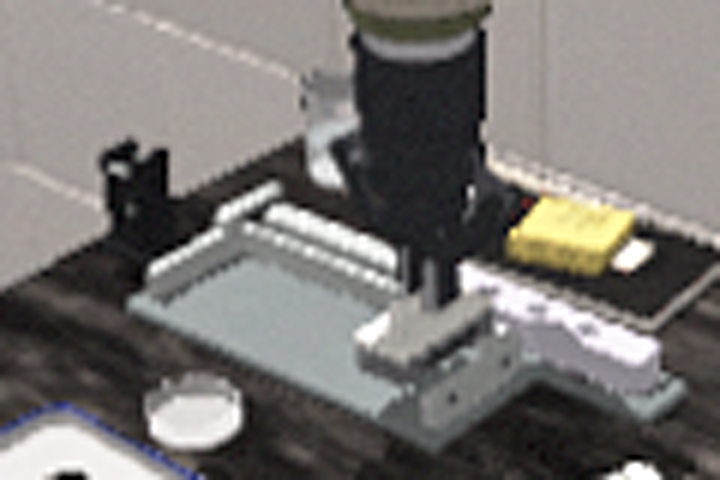

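move_arm(plan="0 0 0.015 0 0 0 0.008; 0 0 0.0135 0 0 0 0.008; 0 0 0.0005 0 0 0 0.008; 0.004 0 0 0 0 0 0.008; 0.003 0 0 0 0 0 0.008; 0 0.002 0 0 0 0 0.008; 0 0.0005 0 0 0 0 0.008; 0 0 0 0 0 0 0.008")

```text
time_s: 16.6
position: [0.5915, -0.0261, 0.0419]
tool_rot: [[0.999, 0.032, 0.0], [0.032, -0.999, 0.002], [0.0, -0.002, -1.0]]
ft_force: [1.7, 5.5, -1.8]
grip_width: 0.0107
gripper_force: 36.9
```

move_arm(plan="0.0015 0 0 0 0 0 0.008; 0 0 0 0 0 0 0.008; 0 0 0 0 0 0 0.008")

```text
time_s: 16.98
position: [0.5921, -0.0261, 0.0417]
tool_rot: [[0.999, 0.033, -0.002], [0.033, -0.999, 0.002], [-0.002, -0.002, -1.0]]
ft_force: [-0.7, 5.2, 0.1]
grip_width: 0.01
gripper_force: 60.2
```

move_arm(plan="0.0015 0 0 0 0 0 0.008; 0 0 0 0 0 0 0.008; 0 0 0 0 0 0 0.008")

```text
time_s: 17.35
position: [0.5933, -0.026, 0.0416]
tool_rot: [[0.999, 0.033, -0.003], [0.033, -0.999, 0.002], [-0.003, -0.002, -1.0]]
ft_force: [-1.4, 5.2, -1.4]
grip_width: 0.01
gripper_force: 60.2
```

move_arm(plan="0.0015 0 0 0 0 0 0.008; 0 0 0 0 0 0 0.008; 0 0 0 0 0 0 0.008")

```text
time_s: 17.73
position: [0.5948, -0.026, 0.0416]
tool_rot: [[0.999, 0.033, -0.003], [0.033, -0.999, 0.002], [-0.003, -0.002, -1.0]]
ft_force: [-1.4, 5.4, -1.8]
grip_width: 0.0105
gripper_force: 60.1
```

move_arm(plan="0.0015 0 0 0 0 0 0.008; 0 0 0 0 0 0 0.008; 0 0 0 0 0 0 0.008")

```text
time_s: 18.1
position: [0.5957, -0.026, 0.0416]
tool_rot: [[0.999, 0.033, -0.004], [0.033, -0.999, 0.002], [-0.004, -0.002, -1.0]]
ft_force: [-4.2, 4.5, -0.5]
grip_width: 0.0102
gripper_force: 60.3
```

move_arm(plan="0.0015 0 0 0 0 0 0.008; 0 0 0 0 0 0 0.008; 0 0 0 0 0 0 0.008")

```text
time_s: 18.48
position: [0.5957, -0.0259, 0.0415]
tool_rot: [[0.999, 0.033, -0.008], [0.033, -0.999, 0.002], [-0.008, -0.002, -1.0]]
ft_force: [-11.7, 2.7, 5.7]
grip_width: 0.0107
gripper_force: 60.9
```

move_arm(plan="-0.001 0 0 0 0 0 0.008; 0 -0.0005 0 0 0 0 0.024; 0 0 0 0 0 0 0.024; 0 0 0 0 0 0 0.024; 0 0 -0.03 0 0 0 0.024; 0 0 -0.03 0 0 0 0.03; 0 0 0 0 0 0 0.035")

```text
time_s: 19.35
position: [0.599, -0.0267, 0.1044]
tool_rot: [[0.999, 0.033, 0.005], [0.033, -0.999, -0.001], [0.005, 0.001, -1.0]]
ft_force: [0.3, 0.7, -0.4]
grip_width: 0.0348
gripper_force: 0.0
```

```bash
cat > seek.py <<'E'
import sys
from h import *
im,d=viewer.get_image("top"); cv2.imwrite(f"pics/{sys.argv[1]}.png",im[...,::-1])
M=dict(B=(.556,-.2147,64),C=(.5105,-.3435,172.7),D=(.4366,-.1893,-78.8),E=(.397,-.3049,-33.2))
for n in sys.argv[2]:
    x,y,a=M[n]; r,f=fitmag(im,(x,y,np.radians(a))); print(n,np.round(r[:2],4),round(np.degrees(r[2]),1),round(f,3))
P=w2c(*env.observe()['position'][:2]); 
n=sys.argv[2][0]; x,y,a=M[n]; r,f=fitmag(im,(x,y,np.radians(a))); x,y,a=r[0],r[1],np.degrees(r[2])
for k in sys.argv[3:]:
    q,f=fitmag(im,(*c2w(-.042,.019+.038*int(k)),A),z0=.012); print("slot",k,np.round(w2c(*q[:2])*1000,1),np.degrees(q[2]-A),f)
plan([(x,y,.10,a,.035),(x,y,.065,a,.035,1)])
E
python3 seek.py t6 BCDE 0
```

```text
B [ 0.5556 -0.2169] 62.7 0.081
C [ 0.5102 -0.3431] 173.0 0.11
D [ 0.4362 -0.1912] -78.2 0.092
E [ 0.3978 -0.305 ] -33.1 0.139
slot 0 [-121.4  -69.1] 173.79719785634967 0.0
-0.0081 0.0315 0.0005 0 0 -0.177 0.035; -0.0135 0.0295 0.0005 0 0 -0.177 0.035; -0.0185 0.0267 0.0004 0 0 -0.177 0.035; -0.023 0.023 0.0005 0.001 0 -0.177 0.035; -0.0267 0.0186 0.0004 0 0 -0.177 0.035; -0.0295 0.0137 0.0005 0.001 -0.001 -0.177 0.035; 0 0 0.035 0 0 0 0.035
```

move_arm(plan="-0.0081 0.0315 0.0005 0 0 -0.177 0.035; -0.0135 0.0295 0.0005 0 0 -0.177 0.035; -0.0185 0.0267 0.0004 0 0 -0.177 0.035; -0.023 0.023 0.0005 0 0 -0.177 0.035; -0.0267 0.0186 0.0004 0 0 -0.177 0.035; -0.0295 0.0137 0.0005 0 0 -0.177 0.035; 0 0 0.035 0 0 0 0.035; 0 0 0 0 0 0 0.035; 0 0 0 0 0 0 0.035")

```text
time_s: 20.52
position: [0.5555, -0.2166, 0.0647]
tool_rot: [[0.458, 0.889, 0.0], [0.889, -0.458, -0.0], [0.0, 0.0, -1.0]]
ft_force: [0.5, 0.4, 0.2]
grip_width: 0.0352
gripper_force: 0.0
```

```bash
cat > fine.py <<'E'
import sys
from h import *
x,y,a=map(float,sys.argv[1:4]); plan([(x,y,.0305,a,.035,3)])
E
cat > slots.py <<'E'
import sys
from h import *
im,d=viewer.get_image("top"); cv2.imwrite(f"pics/{sys.argv[1]}.png",im[...,::-1])
S=8;z=.052
for k in sys.argv[2:]:
    # rib/case footprint via depth-free check: lid white mask around slot
    q,f=fitmag(im,(*c2w(-.042,.019+.038*int(k)),A),z0=.012); print("slot",k,np.round(w2c(*q[:2])*1000,1),np.degrees(q[2]-A),f)
E
python3 fine.py .5556 -.2165 63; python3 slots.py t7 0
```

```text
0 0 0.0114 0 0 -0.001 0.035; 0 0 0.0114 0 0 -0.002 0.035; 0.0001 0 0.0114 0 0 -0.001 0.035 

slot 0 [-27.2  40.4] -26.499939739550626 0.7429588547489065
```

move_arm(plan="0 0 0.018 0 0 0 0.035; 0 0 0.016 0 0 0 0.035; 0 0 0 0 0 0 0.035; 0 0 0 0 0 0 0.008; 0 0 0 0 0 0 0.008; 0 0 0 0 0 0 0.008; 0 0 0 0 0 0 0.008; 0 0 -0.033 0 0 0 0.008; 0 0 -0.033 0 0 0 0.008")

```text
time_s: 21.7
position: [0.555, -0.2166, 0.0966]
tool_rot: [[0.458, 0.889, -0.001], [0.889, -0.458, 0.001], [0.0, -0.001, -1.0]]
ft_force: [-0.6, -0.2, -1.5]
grip_width: 0.0099
gripper_force: 59.2
```

```bash
cat > carry.py <<'E'
import sys
from h import *
s=env.observe();p=s['position'];print(p,s['grip_width'],s['gripper_force'],s['ft_force'])
k=int(sys.argv[1]); x,y=c2w(-.050,.0215+.038*k)
plan([(x,y,.097,1.9,.008),(x,y,.072,1.9,.008)])
E
python3 carry.py 1
```

```text
[ 0.55495493 -0.21663592  0.09660371] 0.009929490423058821 59.17051371696289 [-0.59829405 -0.18412317 -1.49254352]
0.0363 -0.0133 0 0 0 0.177 0.008; 0.0334 -0.0195 -0.0001 0 0 0.177 0.008; 0.0294 -0.0251 0 0 0 0.177 0.008; 0.0245 -0.0299 -0.0001 0 0 0.177 0.008; 0.0189 -0.0338 0 0 0.001 0.177 0.008; 0.0126 -0.0365 0 -0.001 0 0.177 0.008; 0 0 0.025 0 0 0 0.008
```

move_arm(plan="0.0363 -0.0133 0 0 0 0.177 0.008; 0.0334 -0.0195 0 0 0 0.177 0.008; 0.0294 -0.0251 0 0 0 0.177 0.008; 0.0245 -0.0299 0 0 0 0.177 0.008; 0.0189 -0.0338 0 0 0 0.177 0.008; 0.0126 -0.0365 0 0 0 0.177 0.008; 0 0 0 0 0 0 0.008; 0 0 0.025 0 0 0 0.008; 0 0 0 0 0 0 0.008; 0 0 0 0 0 0 0.008")

```text
time_s: 22.95
position: [0.5841, 0.0128, 0.0719]
tool_rot: [[0.999, 0.033, 0.0], [0.033, -0.999, -0.0], [0.0, 0.0, -1.0]]
ft_force: [0.0, -0.1, -1.3]
grip_width: 0.0098
gripper_force: 59.2
```

```bash
cat > lk.py <<'E'
import sys
from h import *
s=env.observe();p=s['position'];print(p,yaw(),w2c(*p[:2]),s['grip_width'],s['gripper_force'],s['ft_force'])
im,d=viewer.get_image("scene"); a=cv2.resize(im[120:200,230:350,::-1],(720,480),interpolation=cv2.INTER_CUBIC)
cv2.imwrite(f"pics/{sys.argv[1]}.png",a)
E
python3 lk.py s6
```

```text
[0.58411739 0.01278089 0.07188369] 1.8826092354118966 [-0.04946515  0.05865316] 0.0097602503951099 59.18108396130265 [ 0.03725104 -0.1231824  -1.2693665 ]
```

View pics/s6.png

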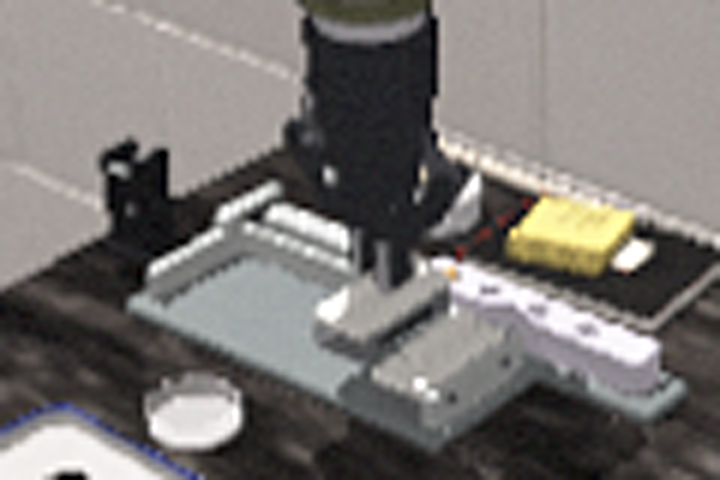

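move_arm(plan="0 -0.0015 0 0 0 0 0.008; 0 0 0.015 0 0 0 0.008; 0 0 0.0135 0 0 0 0.008; 0 0 0.0005 0 0 0 0.008; 0.004 0 0 0 0 0 0.008; 0.0025 0 0 0 0 0 0.008; 0 0.002 0 0 0 0 0.008; 0 0.0015 0 0 0 0 0.008; 0.001 0 0 0 0 0 0.008; 0 0 0 0 0 0 0.008")

```text
time_s: 24.25
position: [0.5908, 0.0119, 0.042]
tool_rot: [[0.999, 0.033, -0.002], [0.033, -0.999, 0.0], [-0.002, -0.0, -1.0]]
ft_force: [-2.2, 2.1, -1.5]
grip_width: 0.0101
gripper_force: 62.0
```

move_arm(plan="0.0015 0 0 0 0 0 0.008; 0 0 0 0 0 0 0.008; 0 0 0 0 0 0 0.008")

```text
time_s: 24.62
position: [0.5909, 0.0119, 0.042]
tool_rot: [[0.999, 0.033, -0.005], [0.033, -0.999, 0.0], [-0.005, -0.0, -1.0]]
ft_force: [-9.6, 1.6, 3.5]
grip_width: 0.01
gripper_force: 62.5
```

move_arm(plan="0.001 0 0 0 0 0 0.008; 0 0 0 0 0 0 0.008; 0 0 0 0 0 0 0.008")

```text
time_s: 25.0
position: [0.5909, 0.0119, 0.042]
tool_rot: [[0.999, 0.033, -0.008], [0.033, -0.999, 0.0], [-0.007, -0.0, -1.0]]
ft_force: [-13.7, 0.5, 5.9]
grip_width: 0.0097
gripper_force: 62.9
```

move_arm(plan="-0.001 0 0 0 0 0 0.008; 0 0.0007 0 0 0 0 0.008; 0 0 0 0 0 0 0.008; 0 0 0 0 0 0 0.008")

```text
time_s: 25.5
position: [0.5909, 0.0118, 0.042]
tool_rot: [[0.999, 0.033, -0.005], [0.033, -0.999, 0.001], [-0.005, -0.001, -1.0]]
ft_force: [-9.2, 4.6, 3.3]
grip_width: 0.0101
gripper_force: 62.5
```

move_arm(plan="0 -0.0005 0 0 0 0 0.024; 0 0 0 0 0 0 0.024; 0 0 0 0 0 0 0.024; 0 0 -0.03 0 0 0 0.024; 0 0 -0.03 0 0 0 0.03; 0 0 0 0 0 0 0.035")

```text
time_s: 26.25
position: [0.5942, 0.0112, 0.1046]
tool_rot: [[0.999, 0.033, 0.005], [0.033, -0.999, -0.001], [0.005, 0.001, -1.0]]
ft_force: [-0.2, 0.0, -0.1]
grip_width: 0.035
gripper_force: 0.0
```

```bash
python3 seek.py t8 DEC
```

```text
D [ 0.4367 -0.1893] -78.3 0.133
E [ 0.397  -0.3049] -33.1 0.141
C [ 0.5104 -0.3431] 173.5 0.109
-0.0204 0.0244 0.0003 0 0 0.175 0.035; -0.0158 0.0276 0.0003 0 0 0.175 0.035; -0.0108 0.0299 0.0004 0 0 0.175 0.035; -0.0054 0.0314 0.0003 0 0 0.175 0.035; 0.0002 0.0318 0.0004 0 0 0.175 0.035; 0.0057 0.0313 0.0003 -0.001 0 0.175 0.035; 0.011 0.0299 0.0004 0 -0.001 0.175 0.035; 0.0161 0.0274 0.0004 -0.001 0 0.174 0.035; 0 0 0.035 0 0 0 0.035
```

move_arm(plan="-0.0204 0.0244 0.0003 0 0 0.175 0.035; -0.0158 0.0276 0.0003 0 0 0.175 0.035; -0.0108 0.0299 0.0004 0 0 0.175 0.035; -0.0054 0.0314 0.0003 0 0 0.175 0.035; 0.0002 0.0318 0.0004 0 0 0.175 0.035; 0.0057 0.0313 0.0003 0 0 0.175 0.035; 0.011 0.0299 0.0004 0 0 0.175 0.035; 0.0161 0.0274 0.0004 0 0 0.174 0.035; 0 0 0 0 0 0 0.035; 0 0 0.035 0 0 0 0.035; 0 0 0 0 0 0 0.035; 0 0 0 0 0 0 0.035")

```text
time_s: 27.8
position: [0.4369, -0.1888, 0.065]
tool_rot: [[0.205, -0.979, 0.0], [-0.979, -0.205, -0.0], [0.0, -0.0, -1.0]]
ft_force: [-0.2, 0.7, 0.9]
grip_width: 0.0352
gripper_force: 0.0
```

move_arm(plan="0.001 0 0.018 0 0 0 0.035; 0 0 0.0165 0 0 0 0.035; 0 0 0 0 0 0 0.035; 0 0 0 0 0 0 0.008; 0 0 0 0 0 0 0.008; 0 0 0 0 0 0 0.008; 0 0 0 0 0 0 0.008; 0 0 -0.033 0 0 0 0.008; 0 0 -0.035 0 0 0 0.008")

```text
time_s: 28.92
position: [0.4363, -0.1899, 0.0988]
tool_rot: [[0.203, -0.979, -0.001], [-0.979, -0.203, 0.001], [-0.001, 0.001, -1.0]]
ft_force: [-0.1, 0.4, -2.5]
grip_width: 0.0102
gripper_force: 59.2
```

```bash
sed -i 's/.0215+.038/.0225+.038/' carry.py; python3 carry.py 2
```

```text
[ 0.43630022 -0.1898718   0.09880797] 0.010230229405182135 59.16458608541461 [-0.11656608  0.35315462 -2.49031656]
-0.026 -0.024 0.0002 0 0 -0.175 0.008; -0.0214 -0.0282 0.0002 0 0 -0.175 0.008; -0.0161 -0.0315 0.0002 0 0 -0.175 0.008; -0.0104 -0.0338 0.0003 0 0 -0.175 0.008; -0.0044 -0.0351 0.0002 0 0 -0.175 0.008; 0.0018 -0.0353 0.0003 0 0 -0.175 0.008; 0.0079 -0.0345 0.0002 0 0 -0.175 0.008; 0.0138 -0.0326 0.0003 -0.001 0.001 -0.174 0.008; 0 0 0.025 0 0 0 0.008
```

move_arm(plan="-0.026 -0.024 0.0002 0 0 -0.175 0.008; -0.0214 -0.0282 0.0002 0 0 -0.175 0.008; -0.0161 -0.0315 0.0002 0 0 -0.175 0.008; -0.0104 -0.0338 0.0003 0 0 -0.175 0.008; -0.0044 -0.0351 0.0002 0 0 -0.175 0.008; 0.0018 -0.0353 0.0003 0 0 -0.175 0.008; 0.0079 -0.0345 0.0002 0 0 -0.175 0.008; 0.0138 -0.0326 0.0003 0 0 -0.174 0.008; 0 0 0 0 0 0 0.008; 0 0 0.025 0 0 0 0.008; 0 0 0 0 0 0 0.008; 0 0 0 0 0 0 0.008")

```text
time_s: 30.42
position: [0.5826, 0.0518, 0.0719]
tool_rot: [[1.0, 0.031, 0.001], [0.031, -1.0, -0.0], [0.001, 0.0, -1.0]]
ft_force: [0.7, 0.1, -0.4]
grip_width: 0.01
gripper_force: 59.2
```

```bash
python3 lk.py s7
```

```text
[0.58263992 0.05181575 0.07187274] 1.7976183749273327 [-0.0496476   0.09771554] 0.009951374044085588 59.18158829212189 [ 0.71528612  0.10250844 -0.39852551]
```

View pics/s7.png

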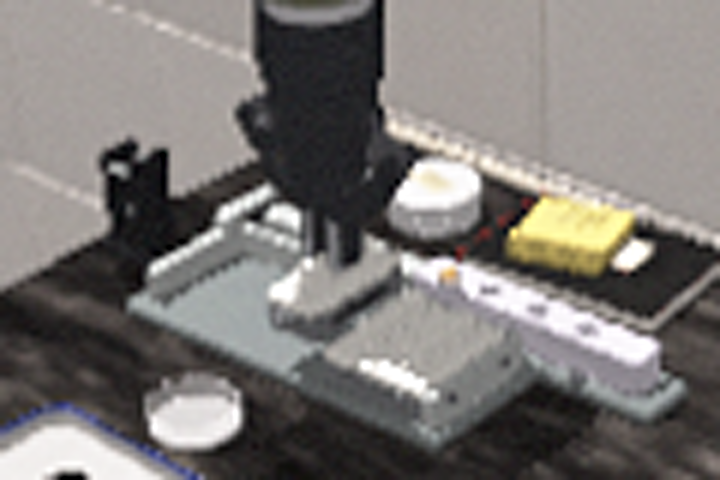

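move_arm(plan="0 0 0 0 0 0 0.008; 0 0 0.015 0 0 0 0.008; 0 0 0.0135 0 0 0 0.008; 0 0 0.0005 0 0 0 0.008; 0.004 0 0 0 0 0 0.008; 0.0015 0 0 0 0 0 0.008; 0 0.0015 0 0 0 0 0.008; 0 0.0012 0 0 0 0 0.008; 0.001 0 0 0 0 0 0.008; 0 0 0 0 0 0 0.008")

```text
time_s: 31.72
position: [0.5886, 0.0502, 0.0419]
tool_rot: [[0.999, 0.033, -0.001], [0.033, -0.999, 0.0], [-0.001, -0.0, -1.0]]
ft_force: [-3.8, 2.9, 6.1]
grip_width: 0.0101
gripper_force: 62.8
```

move_arm(plan="0.0015 0 0 0 0 0 0.008; 0 0 0 0 0 0 0.008; 0 0 0 0 0 0 0.008")

```text
time_s: 32.1
position: [0.5893, 0.0502, 0.0419]
tool_rot: [[0.999, 0.033, -0.003], [0.033, -0.999, 0.0], [-0.003, -0.0, -1.0]]
ft_force: [-6.8, 0.6, 8.1]
grip_width: 0.0099
gripper_force: 63.1
```

move_arm(plan="0.001 0 0 0 0 0 0.008; 0 0 0 0 0 0 0.008; 0 0 0 0 0 0 0.008")

```text
time_s: 32.48
position: [0.5894, 0.0502, 0.0419]
tool_rot: [[0.999, 0.033, -0.006], [0.033, -0.999, 0.0], [-0.006, -0.0, -1.0]]
ft_force: [-12.1, -0.5, 10.4]
grip_width: 0.0103
gripper_force: 63.5
```

move_arm(plan="-0.001 0 0 0 0 0 0.008; 0 0.0008 0 0 0 0 0.008; 0 0 0 0 0 0 0.008; 0 0 0 0 0 0 0.008")

```text
time_s: 32.98
position: [0.5894, 0.0499, 0.0419]
tool_rot: [[0.999, 0.033, -0.003], [0.033, -0.999, 0.001], [-0.003, -0.001, -1.0]]
ft_force: [-7.1, 3.8, 8.2]
grip_width: 0.0098
gripper_force: 63.1
```

move_arm(plan="0 -0.0005 0 0 0 0 0.024; 0 0 0 0 0 0 0.024; 0 0 0 0 0 0 0.024; 0 0 -0.03 0 0 0 0.024; 0 0 -0.03 0 0 0 0.03; 0 0 0 0 0 0 0.035")

```text
time_s: 33.72
position: [0.5918, 0.0495, 0.1041]
tool_rot: [[0.999, 0.033, 0.004], [0.033, -0.999, -0.001], [0.004, 0.001, -1.0]]
ft_force: [0.5, -0.1, -0.1]
grip_width: 0.0351
gripper_force: 0.0
```

```bash
python3 seek.py t9 EC
```

```text
E [ 0.397  -0.3049] -33.1 0.137
C [ 0.5174 -0.2035] -12.4 0.0
-0.0257 0.0435 0.0003 0 0 0.076 0.035; -0.0223 0.0453 0.0003 0 0 0.076 0.035; -0.0188 0.0469 0.0003 0 0 0.076 0.035; -0.0152 0.0482 0.0003 0 0 0.077 0.035; -0.0114 0.0492 0.0003 0 0 0.076 0.035; -0.0077 0.0499 0.0003 0 0 0.077 0.035; -0.0038 0.0504 0.0003 0 -0.001 0.076 0.035; 0 0.0504 0.0002 -0.001 0 0.077 0.035; 0 0 0.035 0 0 0 0.035
```

move_arm(plan="-0.0257 0.0435 0.0003 0 0 0.076 0.035; -0.0223 0.0453 0.0003 0 0 0.076 0.035; -0.0188 0.0469 0.0003 0 0 0.076 0.035; -0.0152 0.0482 0.0003 0 0 0.077 0.035; -0.0114 0.0492 0.0003 0 0 0.076 0.035; -0.0077 0.0499 0.0003 0 0 0.077 0.035; -0.0038 0.0504 0.0003 0 0 0.076 0.035; 0 0.0504 0.0002 0 0 0.077 0.035; 0 0 0 0 0 0 0.035; 0 0 0.035 0 0 0 0.035; 0 0 0 0 0 0 0.035; 0 0 0 0 0 0 0.035")

```text
time_s: 35.28
position: [0.3972, -0.3044, 0.0653]
tool_rot: [[0.838, -0.546, -0.0], [-0.546, -0.838, 0.0], [-0.0, -0.0, -1.0]]
ft_force: [-0.0, 1.4, 0.2]
grip_width: 0.0351
gripper_force: 0.0
```

Run:
```python
from h import *
im,d=viewer.get_image("top"); cv2.imwrite("pics/t10.png",im[...,::-1]); print(env.observe()['position'],yaw())
cv2.imwrite("pics/t10z.png",cv2.resize(im[125:265,170:410,::-1],None,fx=3.3,fy=3.3,interpolation=cv2.INTER_CUBIC))
```

```text
[ 0.39726546 -0.30460998  0.06558818] -33.07241419727053
```

View pics/t10z.png

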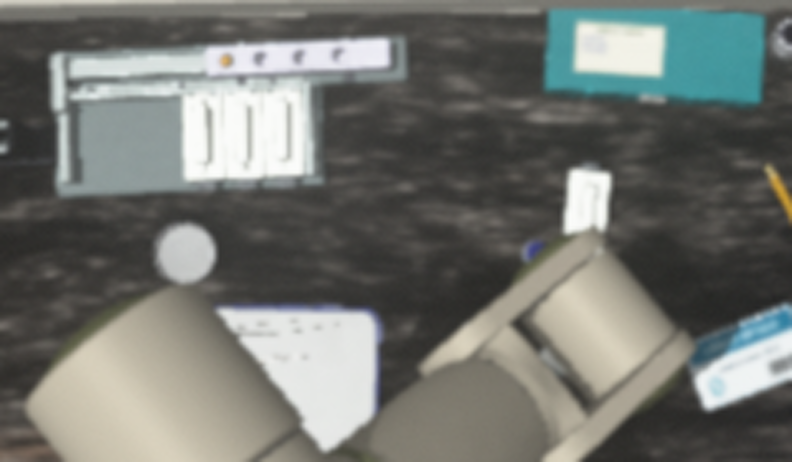

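move_arm(plan="0 0 0.018 0 0 0 0.035; 0 0 0.017 0 0 0 0.035; 0 0 0 0 0 0 0.035; 0 0 0 0 0 0 0.008; 0 0 0 0 0 0 0.008; 0 0 0 0 0 0 0.008; 0 0 0 0 0 0 0.008; 0 0 -0.033 0 0 0 0.008; 0 0 -0.035 0 0 0 0.008")

```text
time_s: 36.45
position: [0.3965, -0.3045, 0.0986]
tool_rot: [[0.837, -0.547, -0.001], [-0.547, -0.837, 0.001], [-0.001, -0.0, -1.0]]
ft_force: [-0.4, -0.0, -1.8]
grip_width: 0.0101
gripper_force: 58.9
```

```bash
python3 carry.py 3
```

```text
[ 0.39647342 -0.30447108  0.0986071 ] 0.010070909304640368 58.867029547691345 [-0.36713014 -0.02760066 -1.77183201]
-0.0077 -0.054 0.0002 0 0 -0.076 0.008; -0.0036 -0.0544 0.0002 0 0 -0.076 0.008; 0.0006 -0.0545 0.0002 0 0 -0.077 0.008; 0.0048 -0.0543 0.0003 0 0 -0.076 0.008; 0.0089 -0.0538 0.0002 0 0 -0.077 0.008; 0.013 -0.0529 0.0003 0 0 -0.076 0.008; 0.017 -0.0518 0.0002 0 0 -0.077 0.008; 0.0209 -0.0503 0.0003 -0.001 0.001 -0.076 0.008; -0.0001 0 0.025 0 0 0 0.008
```

move_arm(plan="-0.0077 -0.054 0.0002 0 0 -0.076 0.008; -0.0036 -0.0544 0.0002 0 0 -0.076 0.008; 0.0006 -0.0545 0.0002 0 0 -0.077 0.008; 0.0048 -0.0543 0.0003 0 0 -0.076 0.008; 0.0089 -0.0538 0.0002 0 0 -0.077 0.008; 0.013 -0.0529 0.0003 0 0 -0.076 0.008; 0.017 -0.0518 0.0002 0 0 -0.077 0.008; 0.0209 -0.0503 0.0003 0 0 -0.076 0.008; 0 0 0 0 0 0 0.008; 0 0 0.025 0 0 0 0.008; 0 0 0 0 0 0 0.008; 0 0 0 0 0 0 0.008")

```text
time_s: 37.95
position: [0.5814, 0.0897, 0.0717]
tool_rot: [[0.999, 0.032, 0.001], [0.032, -0.999, -0.0], [0.001, 0.0, -1.0]]
ft_force: [-0.3, 0.5, -1.2]
grip_width: 0.0098
gripper_force: 59.1
```

```bash
python3 lk.py s8
python3 - <<'E'
from h import *
im,d=viewer.get_image("top"); cv2.imwrite("pics/t11.png",im[...,::-1])
p=at_z("top",(348,186),.03); r,f=fitmag(im,(p[0],p[1],np.radians(173))); print(r[:2],np.degrees(r[2]),f)
E
```

```text
[0.58141782 0.08968805 0.0716673 ] 1.8214841666894621 [-0.04961336  0.13560754] 0.009768257455429977 59.05301213264465 [-0.34584156  0.50077801 -1.15139519]
[ 0.51058199 -0.31478287] 174.41584601405273 0.11971255920300507
```

View pics/s8.png

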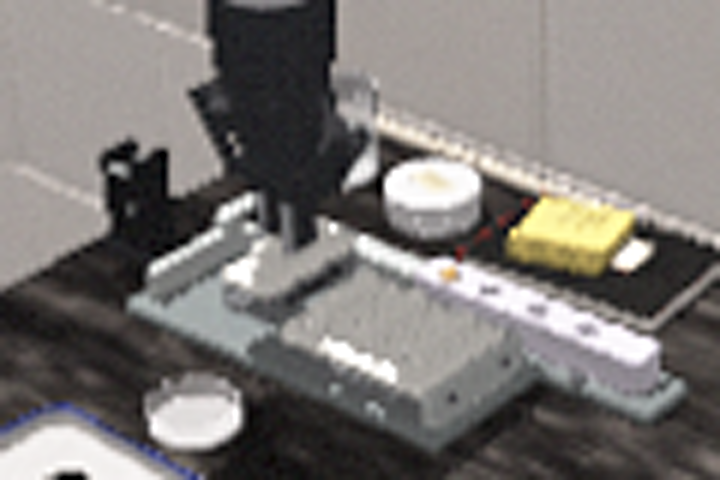

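move_arm(plan="0 0 0 0 0 0 0.008; 0 0 0.015 0 0 0 0.008; 0 0 0.0135 0 0 0 0.008; 0 0 0.0003 0 0 0 0.008; 0.004 0 0 0 0 0 0.008; 0.0015 0 0 0 0 0 0.008; 0 0.0015 0 0 0 0 0.008; 0 0.001 0 0 0 0 0.008; 0.001 0 0 0 0 0 0.008; 0 0 0 0 0 0 0.008")

```text
time_s: 39.3
position: [0.5875, 0.0883, 0.0419]
tool_rot: [[0.999, 0.033, -0.001], [0.033, -0.999, 0.0], [-0.001, -0.0, -1.0]]
ft_force: [-1.5, 2.8, -1.9]
grip_width: 0.0099
gripper_force: 62.7
```

move_arm(plan="0.0015 0 0 0 0 0 0.008; 0 0 0 0 0 0 0.008; 0 0 0 0 0 0 0.008")

```text
time_s: 39.67
position: [0.5877, 0.0882, 0.0419]
tool_rot: [[0.999, 0.033, -0.004], [0.033, -0.999, 0.0], [-0.004, -0.0, -1.0]]
ft_force: [-7.7, 1.9, 1.5]
grip_width: 0.0099
gripper_force: 63.1
```

move_arm(plan="0.001 0 0 0 0 0 0.008; 0 0 0 0 0 0 0.008; 0 0 0 0 0 0 0.008")

```text
time_s: 40.05
position: [0.5877, 0.0883, 0.0418]
tool_rot: [[0.999, 0.033, -0.006], [0.033, -0.999, -0.0], [-0.006, -0.0, -1.0]]
ft_force: [-11.3, 1.3, 3.8]
grip_width: 0.01
gripper_force: 63.5
```

move_arm(plan="-0.001 0 0 0 0 0 0.008; 0 0.0008 0 0 0 0 0.008; 0 0 0 0 0 0 0.008; 0 -0.0005 0 0 0 0 0.024; 0 0 0 0 0 0 0.024; 0 0 0 0 0 0 0.024; 0 0 -0.03 0 0 0 0.024; 0 0 -0.03 0 0 0 0.03; 0 0 0 0 0 0 0.03")

```text
time_s: 41.18
position: [0.5906, 0.0876, 0.1044]
tool_rot: [[0.999, 0.033, 0.005], [0.033, -0.999, -0.0], [0.005, 0.001, -1.0]]
ft_force: [0.3, -0.4, -0.5]
grip_width: 0.0299
gripper_force: 0.0
```

```bash
sed -i 's/C=([^)]*)/C=(.5106,-.3148,174.4)/' seek.py; python3 seek.py t12 C
python3 - <<'E'
from h import *
for r in pinpoint("top","vial_short"): print(r['pixel'],r['conf'],at_z("top",r['pixel'],0))
print(at_z("top",(332.5,201.5),.046), env.observe()['q'])
E
```

```text
C [ 0.5106 -0.315 ] 174.2 0.12
-0.0054 0.0235 0.0002 0 0 -0.177 0.035; -0.0095 0.0222 0.0002 0 0 -0.177 0.035; -0.0132 0.0202 0.0002 0 0 -0.177 0.035; -0.0166 0.0175 0.0002 0 0 -0.177 0.035; -0.0194 0.0143 0.0001 0 0 -0.177 0.035; -0.0216 0.0107 0.0002 0 0 -0.177 0.035; -0.0232 0.0067 0.0001 0 0 -0.177 0.035; -0.024 0.0025 0.0002 0 0 -0.177 0.035; -0.0241 -0.0017 0.0001 0 0 -0.177 0.035; -0.0234 -0.006 0.0002 0 0 -0.177 0.035; -0.022 -0.01 0.0001 0 0 -0.177 0.035; -0.0199 -0.0137 0.0002 0 0 -0.177 0.035 

-0.0172 -0.017 0.0001 0 0 -0.177 0.035; -0.0139 -0.0197 0.0002 0 0 -0.177 0.035; -0.0102 -0.0219 0.0001 0 0.001 -0.177 0.035; -0.0062 -0.0233 0.0002 0 0.001 -0.177 0.035; -0.0019 -0.0241 0.0001 0.001 0 -0.176 0.035; 0 0.0001 0.035 0 0 0 0.035 

[334.1, 202.5] 0.49 [ 0.47089762 -0.27333201  0.        ]
[ 0.47085854 -0.26689028  0.046     ] [-2.91040205e+00  3.30372616e+01  7.77994064e+01 -6.61347265e-03
  6.91692741e+01  8.52199062e+01]
```

move_arm(plan="-0.0054 0.0235 0.0002 0 0 -0.177 0.03; -0.0095 0.0222 0.0002 0 0 -0.177 0.03; -0.0132 0.0202 0.0002 0 0 -0.177 0.03; -0.0166 0.0175 0.0002 0 0 -0.177 0.03; -0.0194 0.0143 0.0001 0 0 -0.177 0.03; -0.0216 0.0107 0.0002 0 0 -0.177 0.03; -0.0232 0.0067 0.0001 0 0 -0.177 0.03; -0.024 0.0025 0.0002 0 0 -0.177 0.03; -0.0241 -0.0017 0.0001 0 0 -0.177 0.03; -0.0234 -0.006 0.0002 0 0 -0.177 0.03; -0.022 -0.01 0.0001 0 0 -0.177 0.03; -0.0199 -0.0137 0.0002 0 0 -0.177 0.03")

```text
time_s: 42.78
position: [0.5328, -0.197, 0.0989]
tool_rot: [[-0.558, 0.83, -0.002], [0.83, 0.558, 0.001], [0.002, -0.001, -1.0]]
ft_force: [0.8, -0.4, -0.1]
grip_width: 0.0302
gripper_force: 0.0
```

move_arm(plan="-0.0172 -0.017 0.0001 0 0 -0.177 0.03; -0.0139 -0.0197 0.0002 0 0 -0.177 0.03; -0.0102 -0.0219 0.0001 0 0 -0.177 0.03; -0.0062 -0.0233 0.0002 0 0 -0.177 0.03; -0.0019 -0.0241 0.0001 0 0 -0.176 0.03; 0 0 0 0 0 0 0.03; 0 0 0.035 0 0 0 0.03; 0 0 0 0 0 0 0.03; 0 0 0 0 0 0 0.03")

```text
time_s: 43.9
position: [0.5105, -0.3145, 0.0651]
tool_rot: [[-0.995, 0.101, 0.0], [0.101, 0.995, -0.0], [-0.0, -0.0, -1.0]]
ft_force: [0.7, 0.8, 0.8]
grip_width: 0.0307
gripper_force: 0.0
```

```bash
python3 fine.py .5106 -.315 174.3; python3 -c "
from h import *
print(env.observe()['position'],yaw())"
```

```text
0 -0.0002 0.0115 0 0 -0.001 0.035; -0.0001 -0.0001 0.0116 0 0 -0.001 0.035; 0 -0.0002 0.0115 0 0 0 0.035 

[ 0.51051169 -0.31452329  0.06510265] 174.17800225503444
```

move_arm(plan="0 -0.0003 0.018 0 0 0 0.03; 0 0 0.0165 0 0 0 0.03; 0 0 0 0 0 0 0.03; 0 0 0 0 0 0 0.008; 0 0 0 0 0 0 0.008; 0 0 0 0 0 0 0.008; 0 0 0 0 0 0 0.008; 0 0 -0.033 0 0 0 0.008; 0 0 -0.035 0 0 0 0.008")

```text
time_s: 45.02
position: [0.5096, -0.3147, 0.0979]
tool_rot: [[-0.995, 0.101, -0.002], [0.101, 0.995, 0.002], [0.002, 0.002, -1.0]]
ft_force: [1.3, -0.9, -1.5]
grip_width: 0.0101
gripper_force: 59.2
```

```bash
python3 carry.py 4
```

```text
[ 0.50960302 -0.31468111  0.09792421] 0.010119202009581493 59.17206287384033 [ 1.32817043 -0.86409468 -1.51111182]
-0.0015 0.0264 0.0001 0 0 0.177 0.008; 0.0032 0.0262 0.0001 0 0 0.177 0.008; 0.0077 0.0252 0.0001 0 0 0.177 0.008; 0.0121 0.0235 0.0001 0 0 0.177 0.008; 0.016 0.021 0.0001 0 0 0.177 0.008; 0.0195 0.0178 0.0001 0 0 0.177 0.008; 0.0223 0.0141 0.0001 0 0 0.177 0.008; 0.0244 0.01 0.0001 0 0 0.177 0.008; 0.0258 0.0055 0.0001 0 0 0.177 0.008; 0.0264 0.0009 0.0001 0 0 0.177 0.008; 0.0261 -0.0038 0.0001 0 0 0.177 0.008; 0.0251 -0.0083 0.0001 0 0 0.177 0.008 

0.0232 -0.0126 0.0001 -0.001 0 0.177 0.008; 0.0206 -0.0165 0.0001 0 0 0.177 0.008; 0.0174 -0.0198 0.0001 0 0 0.177 0.008; 0.0137 -0.0226 0 -0.001 0 0.176 0.008; 0.0095 -0.0246 0 0 0.001 0.177 0.008; -0.0001 0 0.025 0 0 0 0.008
```

move_arm(plan="-0.0015 0.0264 0.0001 0 0 0.177 0.008; 0.0032 0.0262 0.0001 0 0 0.177 0.008; 0.0077 0.0252 0.0001 0 0 0.177 0.008; 0.0121 0.0235 0.0001 0 0 0.177 0.008; 0.016 0.021 0.0001 0 0 0.177 0.008; 0.0195 0.0178 0.0001 0 0 0.177 0.008; 0.0223 0.0141 0.0001 0 0 0.177 0.008; 0.0244 0.01 0.0001 0 0 0.177 0.008; 0.0258 0.0055 0.0001 0 0 0.177 0.008; 0.0264 0.0009 0.0001 0 0 0.177 0.008; 0.0261 -0.0038 0.0001 0 0 0.177 0.008; 0.0251 -0.0083 0.0001 0 0 0.177 0.008")

```text
time_s: 46.52
position: [0.5592, -0.0013, 0.0963]
tool_rot: [[0.613, 0.79, -0.001], [0.79, -0.613, 0.0], [-0.001, -0.001, -1.0]]
ft_force: [0.8, 0.6, -2.1]
grip_width: 0.0101
gripper_force: 59.1
```

move_arm(plan="0.0232 -0.0126 0.0001 0 0 0.177 0.008; 0.0206 -0.0165 0.0001 0 0 0.177 0.008; 0.0174 -0.0198 0.0001 0 0 0.177 0.008; 0.0137 -0.0226 0 0 0 0.176 0.008; 0.0095 -0.0246 0 0 0 0.177 0.008; 0 0 0 0 0 0 0.008; 0 0 0.025 0 0 0 0.008; 0 0 0 0 0 0 0.008; 0 0 0 0 0 0 0.008")

```text
time_s: 47.65
position: [0.5805, 0.1275, 0.072]
tool_rot: [[0.999, 0.033, 0.0], [0.033, -0.999, -0.0], [0.0, 0.0, -1.0]]
ft_force: [1.0, 0.2, -1.2]
grip_width: 0.0101
gripper_force: 59.2
```

```bash
python3 lk.py s9
```

```text
[0.58046944 0.12752825 0.07198727] 1.9036615078079062 [-0.04930663  0.17345839] 0.010105296377057973 59.170217514038086 [ 1.0292837   0.2147823  -1.21295553]
```

View pics/s9.png

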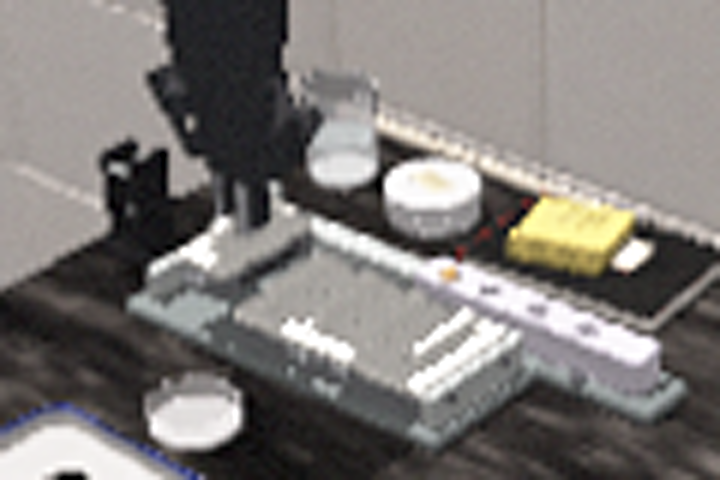

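move_arm(plan="0 -0.001 0 0 0 0 0.008; 0 0 0.015 0 0 0 0.008; 0 0 0.0135 0 0 0 0.008; 0 0 0.0006 0 0 0 0.008; 0.004 0 0 0 0 0 0.008; 0.0015 0 0 0 0 0 0.008; 0 0.0015 0 0 0 0 0.008; 0 0.0014 0 0 0 0 0.008; 0.001 0 0 0 0 0 0.008; 0 0 0 0 0 0 0.008")

```text
time_s: 48.95
position: [0.5854, 0.1266, 0.0419]
tool_rot: [[0.999, 0.033, -0.004], [0.033, -0.999, 0.0], [-0.004, -0.0, -1.0]]
ft_force: [-7.5, 2.2, 3.9]
grip_width: 0.01
gripper_force: 62.0
```

move_arm(plan="0.0015 0 0 0 0 0 0.008; 0 0 0 0 0 0 0.008; 0 0 0 0 0 0 0.008")

```text
time_s: 49.32
position: [0.5854, 0.1266, 0.0419]
tool_rot: [[0.999, 0.033, -0.007], [0.033, -0.999, 0.0], [-0.007, -0.0, -1.0]]
ft_force: [-14.3, 2.4, 7.1]
grip_width: 0.0102
gripper_force: 62.6
```

move_arm(plan="0.001 0 0 0 0 0 0.008; 0 0 0 0 0 0 0.008; 0 0 0 0 0 0 0.008")

```text
time_s: 49.7
position: [0.5854, 0.1266, 0.0419]
tool_rot: [[0.999, 0.033, -0.01], [0.033, -0.999, -0.0], [-0.01, -0.0, -1.0]]
ft_force: [-18.9, 0.7, 9.9]
grip_width: 0.0099
gripper_force: 63.0
```

move_arm(plan="-0.002 0 0 0 0 0 0.008; 0 0.0015 0 0 0 0 0.008; 0 0.001 0 0 0 0 0.008; 0 0 0 0 0 0 0.008; 0 0 0 0 0 0 0.008")

```text
time_s: 50.32
position: [0.5854, 0.1257, 0.0421]
tool_rot: [[0.999, 0.033, -0.004], [0.033, -0.999, 0.003], [-0.004, -0.003, -1.0]]
ft_force: [-9.3, 8.9, 6.2]
grip_width: 0.0101
gripper_force: 62.3
```

move_arm(plan="0 -0.0018 0 0 0 0 0.008; 0 -0.0005 0 0 0 0 0.024; 0 0 0 0 0 0 0.024; 0 0 0 0 0 0 0.024; 0 0 -0.035 0 0 0 0.024; 0 0 -0.035 0 0 0 0.03; 0 0 -0.04 0 0 0 0.06; 0 0 -0.03 0 0 0 0.06")

```text
time_s: 51.32
position: [0.5877, 0.126, 0.1842]
tool_rot: [[0.999, 0.033, 0.002], [0.033, -0.999, -0.0], [0.002, 0.0, -1.0]]
ft_force: [0.5, 0.0, 0.1]
grip_width: 0.0602
gripper_force: 0.0
```

Run:
```python
from h import *
print(env.observe()['position'])
im,d=viewer.get_image("scene"); a=cv2.resize(im[120:200,230:350,::-1],(720,480),interpolation=cv2.INTER_CUBIC)
im,d=viewer.get_image("top"); cv2.imwrite("pics/t13.png",im[...,::-1]); b=cv2.resize(im[120:190,165:295,::-1],(720,388),interpolation=cv2.INTER_CUBIC)
cv2.imwrite("pics/s10.png",cv2.resize(np.vstack([a,b]),(490,590)))
x,y=c2w(-.043,.2715+.004); print(x,y); plan([(x,y,.14,1.9,.06),(x,y,.059,1.9,.06,3)])
```

```text
[0.58772328 0.12598337 0.18419308]
0.5833893890684654 0.22972286182124746
-0.0008 -0.0346 0.0153 0 -0.002 0 0.06; -0.0007 -0.0346 0.0153 0 -0.003 0 0.06; -0.0007 -0.0346 0.0152 0 -0.002 -0.001 0.06; 0 0 0.027 0 0 0 0.06; 0 0 0.027 0 0 0 0.06; -0.0001 0 0.027 0 0 0 0.06
```

View pics/s10.png

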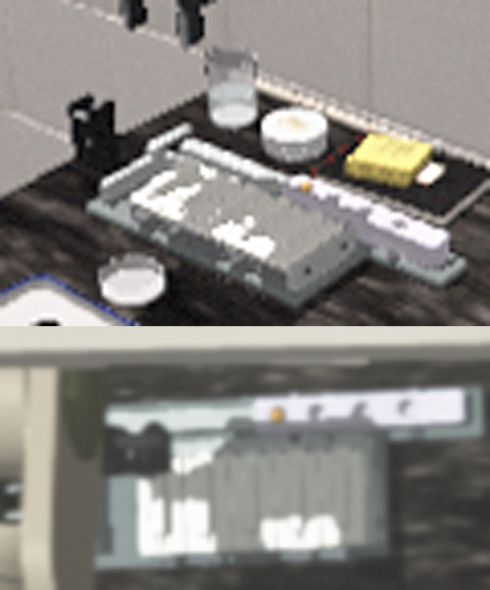

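move_arm(plan="-0.0008 -0.0346 0.0153 0 0 0 0.06; -0.0007 -0.0346 0.0153 0 0 0 0.06; -0.0007 -0.0346 0.0152 0 0 0 0.06; 0 0 0 0 0 0 0.06; 0 0 0.025 0 0 0 0.06; 0 0 0.025 0 0 0 0.06; 0 0 0.03 0 0 0 0.06; 0 0 0 0 0 0 0.06; 0 0 0 0 0 0 0.06", grip_force=30)

```text
time_s: 52.55
position: [0.5824, 0.2294, 0.0577]
tool_rot: [[0.999, 0.032, 0.002], [0.032, -0.999, 0.0], [0.002, -0.0, -1.0]]
ft_force: [-0.2, -0.5, 1.4]
grip_width: 0.0601
gripper_force: 0.0
```

Run:
```python
from h import *
s=env.observe();print(s['position'],w2c(*s['position'][:2]),yaw(),s['ft_force'])
```

```text
[0.58243843 0.2294437  0.05765278] [-0.04395969  0.27525252] 1.8494324349768823 [-0.16380681 -0.48090487  1.36492431]
```

move_arm(plan="0.001 0.0042 0 0 0 0 0.045; 0 0 0 0 0 0 0.02; 0 0 0 0 0 0 0.02; 0 0 0 0 0 0 0.02; 0 0 0 0 0 0 0.02; 0 0 0 0 0 0 0.02")

```text
time_s: 53.3
position: [0.5836, 0.2257, 0.0583]
tool_rot: [[0.999, 0.033, 0.003], [0.033, -0.999, 0.001], [0.003, -0.001, -1.0]]
ft_force: [-1.3, 0.6, 7.1]
grip_width: 0.0228
gripper_force: 29.5
```

move_arm(plan="0 0.002 0 0 0 0 0.02; 0 0.002 0 0 0 0 0.02; 0 0.002 0 0 0 0 0.02; 0 0 0 0 0 0 0.02; 0 0 0 0 0 0 0.02")

```text
time_s: 53.92
position: [0.5838, 0.22, 0.0582]
tool_rot: [[0.999, 0.033, 0.003], [0.033, -0.999, 0.001], [0.003, -0.001, -1.0]]
ft_force: [-1.9, 2.1, 7.2]
grip_width: 0.0227
gripper_force: 29.7
```

move_arm(plan="0 0.004 0 0 0 0 0.02; 0 0.005 0 0 0 0 0.02; 0 0.005 0 0 0 0 0.02; 0 0.005 0 0 0 0 0.02; 0 0.004 0 0 0 0 0.02; 0 0 0 0 0 0 0.02; 0 0 0 0 0 0 0.02; 0 0 0 0 0 0 0.02")

```text
time_s: 54.92
position: [0.5845, 0.1966, 0.0582]
tool_rot: [[0.999, 0.033, 0.003], [0.033, -0.999, 0.0], [0.003, -0.0, -1.0]]
ft_force: [-0.8, -1.5, 7.9]
grip_width: 0.0233
gripper_force: 30.7
```

```bash
cat > bt.py <<'E'
from h import *
s=env.observe();print(s['position'],w2c(*s['position'][:2]),s['ft_force'],s['grip_width'])
for i in range(1):
    im,d=viewer.get_image("top"); j=im.astype(int); w=np.clip(j[125:155,215:295,0]-j[125:155,215:295,2]-25,0,None)
    if w.sum()==0: print("no brass"); continue
    u=(w.sum(0)@np.arange(80))/w.sum()+215; v=(w.sum(1)@np.arange(30))/w.sum()+125
    P=cloud("top",d); print("brass",round(u,1),round(v,1),w.sum(),w2c(*at_z("top",(u,v),.042)[:2]),P[int(round(v))-1:int(round(v))+2,int(round(u))-1:int(round(u))+2,2].mean())
E
python3 bt.py
```

```text
[0.58450099 0.19663375 0.05824748] [-0.04298608  0.24239223] [-0.83987313 -1.45901011  7.86999242] 0.023290184408693446
no brass
```

move_arm(plan="0 0 0 0 0 0 0.035; 0 0 0 0 0 0 0.035; 0 0 0 0 0 0 0.035; 0 0.0015 0 0 0 0 0.035; 0 0 0 0 0 0 0.035")

```text
time_s: 55.6
position: [0.5839, 0.1952, 0.0566]
tool_rot: [[0.999, 0.033, 0.0], [0.033, -0.999, 0.0], [0.0, -0.0, -1.0]]
ft_force: [0.8, 2.7, 1.5]
grip_width: 0.0354
gripper_force: 1.3
```

```bash
python3 bt.py
```

```text
[0.58387908 0.1951722  0.05655861] [-0.04365611  0.2409521 ] [0.80756244 2.6973978  1.47582045] 0.03537672318441653
brass 248.8 142.4 387 [0.02845594 0.03800353] 0.03854455442146102
```

move_arm(plan="0 -0.002 0 0 0 0 0.045; 0 -0.003 0 0 0 0 0.05; 0 0 0 0 0 0 0.05; 0 -0.004 0 0 0 0 0.05; 0 -0.003 0 0 0 0 0.05; 0 0 0 0 0 0 0.05; 0 0 0 0 0 0 0.05")

```text
time_s: 56.52
position: [0.5834, 0.2073, 0.0565]
tool_rot: [[0.999, 0.033, -0.0], [0.033, -0.999, 0.0], [-0.0, -0.0, -1.0]]
ft_force: [0.1, 0.6, -0.4]
grip_width: 0.05
gripper_force: 0.0
```

```bash
python3 bt.py
```

```text
[0.58342233 0.20730916 0.05651982] [-0.04371021  0.25309752] [ 0.08167244  0.56932085 -0.40647865] 0.050020517082597644
brass 248.2 142.4 326 [0.02857021 0.03987654] 0.042408186006521804
```

move_arm(plan="0 -0.001 0 0 0 0 0.05; 0 -0.001 0 0 0 0 0.05; 0 0 0 0 0 0 0.05; 0 0 0 0 0 0 0.05")

```text
time_s: 57.08
position: [0.5834, 0.2087, 0.0565]
tool_rot: [[0.999, 0.033, -0.0], [0.033, -0.999, -0.001], [-0.0, 0.001, -1.0]]
ft_force: [0.2, -5.5, 0.5]
grip_width: 0.0502
gripper_force: 2.6
```

move_arm(plan="0 -0.001 0 0 0 0 0.05; 0 0 0 0 0 0 0.05; 0 0 0 0 0 0 0.05")

```text
time_s: 57.45
position: [0.5834, 0.2089, 0.0565]
tool_rot: [[0.999, 0.032, -0.0], [0.032, -0.999, -0.002], [-0.0, 0.002, -1.0]]
ft_force: [-0.9, -10.5, 0.1]
grip_width: 0.0497
gripper_force: 4.6
```

move_arm(plan="0 0.005 0 0 0 0 0.05; 0 0.006 0 0 0 0 0.05; 0 0.004 0 0 0 0 0.05; 0 0.0015 0 0 0 0 0.05; 0 0 0 0 0 0 0.05; 0 0 0 0 0 0 0.05")

```text
time_s: 58.2
position: [0.5839, 0.1939, 0.0566]
tool_rot: [[0.999, 0.033, 0.0], [0.033, -0.999, 0.0], [0.0, -0.0, -1.0]]
ft_force: [0.2, 0.4, -0.4]
grip_width: 0.0501
gripper_force: 0.0
```

```bash
python3 bt.py
```

```text
[0.58389396 0.19385159 0.05655973] [-0.04368502  0.23963173] [ 0.2381741   0.41617041 -0.42778887] 0.05012851280956195
brass 247.9 142.4 369 [0.02861195 0.04068186] 0.03965668788050983
```

move_arm(plan="0 0.002 0 0 0 0 0.05; 0 0.0015 0 0 0 0 0.05; 0 0.0015 0 0 0 0 0.05; 0 0 0 0 0 0 0.05; 0 0 0 0 0 0 0.05")

```text
time_s: 58.88
position: [0.584, 0.1887, 0.0565]
tool_rot: [[0.999, 0.033, -0.0], [0.033, -0.999, 0.0], [-0.0, -0.0, -1.0]]
ft_force: [0.1, 1.6, -0.4]
grip_width: 0.0501
gripper_force: 1.0
```

```bash
python3 bt.py
```

```text
[0.58401103 0.18872727 0.05652456] [-0.04373792  0.23450634] [ 0.05710658  1.64505178 -0.42033379] 0.050091262527205666
brass 248.8 142.3 364 [0.02862746 0.03811812] 0.03988331900125319
```

move_arm(plan="0 -0.004 0 0 0 0 0.05; 0 -0.005 0 0 0 0 0.05; 0 0 0 0 0 0 0.06; 0 0 0 0 0 0 0.06; 0 0 -0.04 0 0 0 0.06; 0 0 -0.06 0 0 0 0.06; 0 0 -0.06 0 0 0 0.06; -0.06 0 0 0 0 0 0.06; -0.06 0 0 0 0 0 0.06; -0.06 0 0 0 0 0 0.06; 0 0 0 0 0 0 0.06; 0 0 0 0 0 0 0.06")

```text
time_s: 60.42
position: [0.4046, 0.1918, 0.217]
tool_rot: [[0.999, 0.033, 0.002], [0.033, -0.999, 0.0], [0.002, -0.0, -1.0]]
ft_force: [0.2, -1.3, -0.1]
grip_width: 0.06
gripper_force: 0.0
```

```bash
python3 bt.py
python3 - <<'E'
from h import *
im,d=viewer.get_image("scene"); a=cv2.resize(im[120:200,230:350,::-1],(720,480),interpolation=cv2.INTER_CUBIC)
im,d=viewer.get_image("top"); b=cv2.resize(im[120:190,165:295,::-1],(720,388),interpolation=cv2.INTER_CUBIC)
cv2.imwrite("pics/s11.png",cv2.resize(np.vstack([a,b]),(490,590)))
E
```

```text
[0.40456673 0.19179863 0.21703705] [-0.22298173  0.24352551] [ 0.19193394 -1.26580881 -0.06299988] 0.059955167342969705
brass 248.8 142.3 365 [0.02862126 0.03811619] 0.038616694441307005
```

View pics/s11.png

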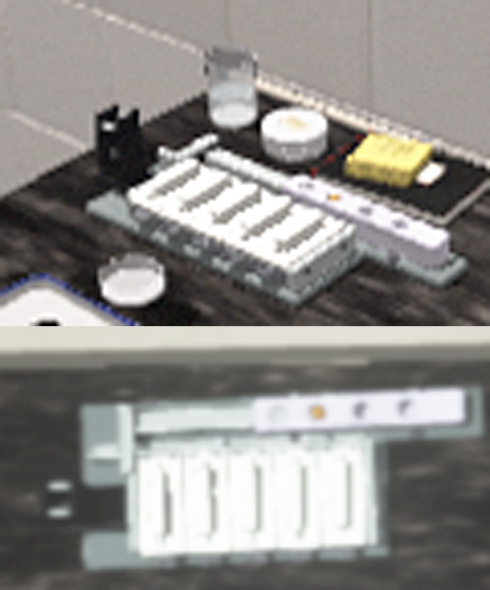

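```bash
python3 -c "
from rig import env
print(env.close_job())"
```

```text
the job is handed in; nothing more can be done
None
```

The job is handed in at about 60 s of robot time. All five magazines stand side by side from the fixed stop, tabs forward, each pressed to the fence until the force rose. The stop is closed up in the five-magazine hole: the button shows there and it held against a 10 N outward push. I gave it one light inward nudge afterwards and did not push-test it again. I moved none of the other things on the bench.

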